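Put the microscope parts away after the lesson

TASK

Tidy the microscope parts on the lab bench: stand both eyepieces in the long tray, both objectives in the square tray and the amber dropper bottle in the round dish. Each must end standing upright on the floor of its tray or dish, let go and still; set the parts down rather than dropping them, and do not tip any of them over. Leave the specimen jar and the cork where they stand.

Things in the scene. Friction and masses are not known exactly. Their poses are not given: they have to be found in the camera images.
- eyepiece_a: microscope eyepiece standing upright: bright steel tube 30 mm in diameter for the lower 26 mm, black plastic head 38 mm in diameter from 26 to 54 mm (its top, with a clear lens), 54 mm tall in all, about 70 g. Origin: centre of its underside; z up along its axis. Grip it by the black head. One of two alike; both belong in the long tray.
- eyepiece_b: microscope eyepiece standing upright: bright steel tube 30 mm in diameter for the lower 26 mm, black plastic head 38 mm in diameter from 26 to 54 mm (its top, with a clear lens), 54 mm tall in all, about 70 g. Origin: centre of its underside; z up along its axis. Grip it by the black head. One of two alike; both belong in the long tray.
- objective_a: microscope objective standing upright, plain bare metal: brass thread foot 22 mm in diameter and 5 mm high, cylindrical barrel 25 mm in diameter from 5 to 43 mm, then tapering to a narrow nose 11 mm in diameter at 57 mm (top), about 80 g. Origin: centre of its underside; z up along its axis. Grip it by the barrel. One of two alike; both belong in the square tray.
- objective_b: microscope objective standing upright, plain bare metal: brass thread foot 22 mm in diameter and 5 mm high, cylindrical barrel 25 mm in diameter from 5 to 43 mm, then tapering to a narrow nose 11 mm in diameter at 57 mm (top), about 80 g. Origin: centre of its underside; z up along its axis. Grip it by the barrel. One of two alike; both belong in the square tray.
- dropper_bottle: small amber glass dropper bottle standing upright: body 34 mm in diameter up to 44 mm with a paper band, shoulder, black cap 21 mm in diameter from 51 to 60 mm and a 12 mm rubber tip, 70 mm tall in all, about 60 g. Origin: centre of its underside; z up along its axis. Belongs in the round dish.
- long_tray: white plastic oblong open tray, empty, for the eyepieces: outside 76 mm along its x, 146 mm along its y (long way); inside 70 x 140 mm. Floor 3 mm thick, walls 3 mm thick, rim 10 mm above the bench; fixed to the bench. Origin: centre of its underside, on the bench; x across, y along the tray, z up.
- square_tray: white plastic square open tray, empty, for the objectives: outside 106 x 106 mm, inside 100 x 100 mm. Floor 3 mm thick, walls 3 mm thick, rim 10 mm above the bench; fixed to the bench. Origin: centre of its underside, on the bench; x and y parallel to its sides, z up.
- round_dish: white plastic round open dish, empty, for the dropper bottle: outside 70 mm in diameter, inside 64 mm. Floor 3 mm thick, walls 3 mm thick, rim 10 mm above the bench; fixed to the bench. Origin: centre of its underside, on the bench; z up.
- specimen_jar: bystander, to be left alone: small closed jar with a white lid, 44 mm in diameter, 55 mm tall, standing loose among the things. Origin: centre of its underside.
- cork: bystander, to be left alone: cork stopper, 32 mm in diameter at the foot, 38 mm at the top, 32 mm tall, standing loose among the things. Origin: centre of its underside.
Things that resemble listed ones, but are neither listed nor needed, are in the scene too. Leave any red look-alike of the eyepiece_b alone.

How it is judged:
By the outcome, as a careful person would: the job done as asked, in the order asked, and still so for the second after the job is handed in, with the robot touching nothing.
It also fails if it takes over 106 s, if anything falls off the work surface, if the arm or the gripper's body presses on something with over 40 N, if the wrist force passes 120 N, or if a joint passes its speed limit or range.

ROBOT

A 6-joint arm with a two-finger parallel gripper is mounted at the origin on the work surface. World frame = base frame: x ahead of the robot, y to its left, z up, the work surface at z = 0. Lengths are in m, angles in rad, forces in N, time in s.
With the tool pointing down it reaches from about 0.35 to 0.975 m from the base axis. Payload 17.4 kg.
Tool frame: the origin (TCP) lies on the centre line of the jaws, within the pads' length; the fingertips stand robot.tip_reach ahead of it and the grasp point (between the pads) lies 8 mm behind it (robot.tip_reach is the distance from the TCP to the fingertips, in m); z points along the fingers, y is the line along which they close (so a half turn about z gives the same grasp; the last joint's range is limited). The gripper opens to 85 mm and grips with 20 to 120 N. Pads are 22 mm wide; open, the fingers measure 114 mm over their backs; the gripper's body (76 mm by 85 mm) begins 54 mm behind the grasp point. The pads swing forward as they close: fully open they stand 13 mm farther back than shut.
Start: joints at [-1.189, 0.116, 1.442, -0, 1.584, -0.038], TCP at [0.275, -0.616, 0.242] pointing down, gripper open.
Joint ranges: [-2.83, 2.83], [-0.83, 2.19], [0.07, 2.5], [-1.14, 4.28], [0.01, 3], [-2.97, 2.97]. Speed limits (rad/s): [1.89, 1.89, 2.22, 3.14, 3.14, 3.14].

INTERFACE

Orientations are given as a rotation vector (axis times angle).
In Python, from plant import robot gives the robot as it stands. The module is installed in compiled form; this text tells all that it offers.
- The arm moves only by the tool step_arm, never from a script. Its argument "deltas" is a list of rows, each an object of numbers: "rx", "ry", "rz": the turn, a rotation vector about the tool's x, y, z in degrees; "x", "y", "z": the shift along the tool's x, y, z in cm; "jaw": the closure, from 0 (fully open) to 1 (shut). In form: [{"rx": .., "ry": .., "rz": .., "x": .., "y": .., "z": .., "jaw": ..}, ...]. A call has 1 to 8 rows; each row is the pose to reach, as a shift and turn from the pose commanded when the call began, along the tool's axes at that moment; what a row does not reach only later rows make up. A row lasts 1/12 s, in which the tool goes at most 41.7 mm and 7.16 degrees, less where a joint would pass 70% of its speed; a pose out of reach is approached as far as the arm can. A call with a gripper value outside its range is refused whole. The fingers move at their own pace and stop on an object; "grip_force" is the grip in N (left out, the last holds). Time passes only in rows, so rows that repeat a pose let the fingers close. It gives the time, the measured TCP pose, the force, the opening and the grip force at its end, in the units of the state.
- robot.state(): the state, without advancing time (a new reading comes with each control period).
- robot.get_image(name): name is "side" or "top"; returns a dict with "img" (480x640x3 uint8, red, green, blue), "mtx" (3x3 intrinsics, pixels), "rvec" (rotation vector, rad) and "tvec" (3), from world to camera coordinates, as OpenCV has them. Camera axes: x right, y down, z forward; pixel columns grow to the right and rows downward; lengths in m; the calibration is good to about 2 mm. A picture is of the moment at which its call begins. There is no depth.
- robot.finish_job(): hands the job in; it is judged then, once.
Trained networks look in the newest picture that a camera, given by its name, has taken for a name from the list of things; names that differ only in an ending like _2 or _b are one class to them, and where a whole thing is asked for, a point or a joint stands for the part that bears it (a point fixed in the world has none). Each returns a list of dicts, best first, with "p" (0 to 1); they miss things now and then, are a little off and sometimes report something else, mostly with a low value. They report only what shows in the picture. A call takes as long as a camera call. They do not tell look-alikes from the thing itself.
- robot.recognise(camera, name): "box" ([left, top, right, bottom] in pixels, round what is visible of it).
- robot.pinpoint(camera, name): "point" ([row, column] in pixels: a listed point, or the origin of a listed thing).
The state is a dict: "time": time; "qpos": joint angles; "qd": joint speeds; "effort": joint torques, N m; "eef_pos": TCP position; "ee_rot": TCP orientation; "contact_force": force on the tool from outside, world axes, zero at the start; "torque": the same for the moment, N m; "finger_gap": finger opening in m; "grasp_force": force on a finger pad.
Only numpy, scipy, OpenCV 4.12 (cv2) and the standard library are available. Lean on these libraries where they do the work, as an engineer would, in place of code of your own. Each camera call takes 0.05 s, during which the arm holds its last target. There are 200 camera calls.

## Working session

There is one attempt and no reset: what is moved stays moved. The work goes in short steps, Python scripts to look and compute and a tool call to move; the robot and the scene stay as the last step left them, time stands still between calls to the robot, and variables do not carry over. Pictures are saved under pics/ and viewed, at most 14 in all, crops included, and the job is handed in when it is done.

Besides the shell and the picture viewer there is one more tool, called after "Call:" as name([rows], argument=value, ...), one row to a line, values as JSON. step_arm: Moves the arm, as the interface text tells. Its arguments: {"type":"object","properties":{"deltas":{"type":"array"},"grip_force":{"type":"number"}},"required":["deltas"]}

```bash
mkdir -p pics
cat > h.py <<'E'
import numpy as np, cv2
from plant import robot
from scipy.spatial.transform import Rotation as R
def ray(im,row,col,z):
    Rm=cv2.Rodrigues(np.array(im["rvec"],float))[0]; t=np.array(im["tvec"],float).ravel()
    p=cv2.undistortPoints(np.array([[[col,row]]],float),np.array(im["mtx"],float),None).ravel()
    d=Rm.T@np.array([p[0],p[1],1]); c=-Rm.T@t
    return c+d*(z-c[2])/d[2]
def proj(im,P):
    return cv2.projectPoints(np.array(P,float).reshape(-1,1,3),np.array(im["rvec"],float),np.array(im["tvec"],float),np.array(im["mtx"],float),None)[0].reshape(-1,2)
E
python3 - <<'E'
from h import *
print(robot.tip_reach); s=robot.state(); print(s["eef_pos"],s["ee_rot"],s["finger_gap"],s["time"])
for c in ["top","side"]:
    im=robot.get_image(c); cv2.imwrite(f"pics/{c}0.png",im["img"][:,:,::-1])
    Rm=cv2.Rodrigues(np.array(im["rvec"],float))[0]; print(c,"cam",(-Rm.T@np.array(im["tvec"]).ravel()).round(3))
    for n in ["eyepiece_a","objective_a","dropper_bottle","long_tray","square_tray","round_dish","specimen_jar","cork"]:
        for d in robot.pinpoint(c,n):
            print(c,n,round(d["p"],2),np.round(d["point"]),ray(im,*d["point"],0)[:2].round(4))
E
```

```text
0.011
[ 0.27504178 -0.61621617  0.2415768 ] [-3.07150218e+00 -6.54382715e-01  2.57002607e-04] 0.08528719678750722 0.0
top cam [ 0.307 -0.015  0.931]
top eyepiece_a 0.97 [325. 427.] [ 0.3331 -0.1775]
top eyepiece_a 0.89 [311. 391.] [ 0.3584 -0.1132]
top eyepiece_a 0.64 [274. 265.] [0.4294 0.1143]
top eyepiece_a 0.64 [187. 443.] [ 0.5892 -0.2205]
top eyepiece_a 0.6 [269. 503.] [ 0.4321 -0.3193]
top eyepiece_a 0.57 [275. 450.] [ 0.423  -0.2228]
top objective_a 0.53 [283. 204.] [0.414  0.2263]
top objective_a 0.48 [322. 492.] [ 0.3379 -0.2927]
top dropper_bottle 0.82 [264. 385.] [ 0.4436 -0.1055]
top dropper_bottle 0.37 [187. 185.] [0.5987 0.2682]
top long_tray 0.83 [155. 335.] [ 0.656  -0.0181]
top long_tray 0.23 [327. 171.] [0.3351 0.2823]
top square_tray 0.56 [186. 445.] [ 0.5907 -0.223 ]
top round_dish 0.61 [185. 185.] [0.6024 0.2681]
top specimen_jar 0.97 [329. 173.] [0.332  0.2788]
top cork 0.73 [260. 326.] [0.4533 0.0026]
side cam [0.154 0.559 0.873]
side eyepiece_a 0.84 [309. 300.] [0.4318 0.105 ]
side eyepiece_a 0.82 [184. 387.] [ 0.4216 -0.2264]
side eyepiece_a 0.79 [238. 395.] [ 0.353  -0.1096]
side eyepiece_a 0.66 [176. 439.] [ 0.3395 -0.2945]
side eyepiece_a 0.65 [218. 423.] [ 0.3257 -0.1781]
side eyepiece_a 0.64 [154. 402.] [ 0.4295 -0.3161]
side objective_a 0.86 [368. 275.] [0.4139 0.2162]
side objective_a 0.77 [180. 440.] [ 0.3352 -0.2851]
side dropper_bottle 0.57 [224. 353.] [ 0.4346 -0.1019]
side square_tray 0.67 [150. 318.] [ 0.5854 -0.2461]
side round_dish 0.97 [344. 160.] [0.5988 0.2697]
side round_dish 0.35 [429. 302.] [0.3297 0.2824]
side specimen_jar 0.62 [429. 303.] [0.3287 0.2809]
side cork 0.78 [256. 318.] [ 0.4581 -0.0079]
```

View pics/top0.png

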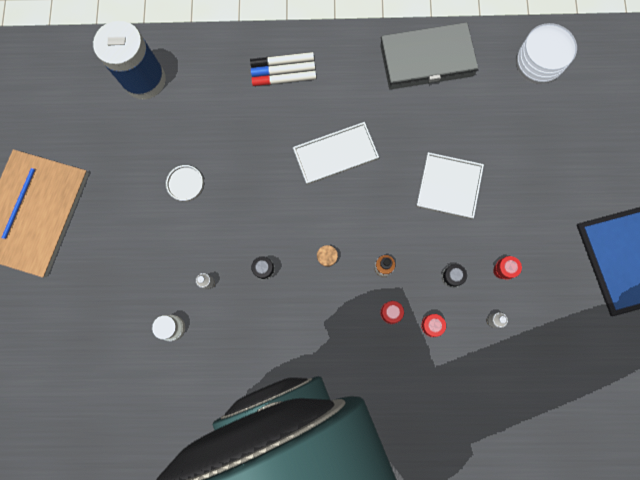

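View pics/side0.png

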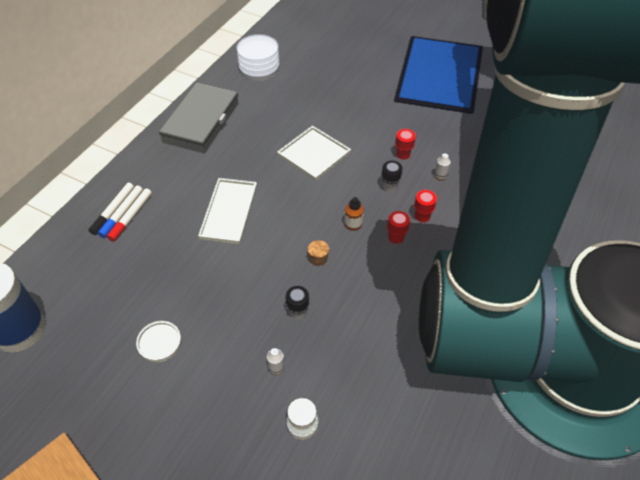

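Both views agree. The black eyepieces are at top (262,265) and (455,274), and the red look-alikes are at (392,312), (433,325) and (509,267). The objectives are at (203,280) and (499,319), and the bottle at (385,264). Next I'll refine these by silhouette fitting.

```bash
cat > fit.py <<'E'
from h import *
from scipy.optimize import minimize
M={"ey":[(0,15),(26,15),(26,19),(54,19)],"ob":[(0,11),(5,11),(5,12.5),(43,12.5),(57,5.5)],"bo":[(0,17),(44,17),(51,10.5),(60,10.5),(70,5)]}
th=np.linspace(0,2*np.pi,40,endpoint=False)
def hull(im,kind,x,y,z0=0):
    P=np.array([[x+r/1e3*np.cos(a),y+r/1e3*np.sin(a),z0+z/1e3] for z,r in M[kind] for a in th])
    return cv2.convexHull(proj(im,P).astype(np.float32))
def fg(im,box):
    l,t,r,b=box; a=cv2.GaussianBlur(im["img"],(3,3),0)[t:b,l:r].astype(float)
    med=np.median(a.reshape(-1,3),0); return np.abs(a-med).max(2).clip(0,45)/45
def sil(im,box,h,S=4):
    l,t,r,b=box; m=np.zeros(((b-t)*S,(r-l)*S),np.uint8)
    cv2.fillPoly(m,[np.round((h.reshape(-1,2)-[l,t]+.5)*S).astype(np.int32)],255)
    return cv2.resize(m,(r-l,b-t),interpolation=cv2.INTER_AREA)/255.
def fit(ims,kind,x,y,z0=0):
    B=[]
    for im in ims:
        h=hull(im,kind,x,y,z0).reshape(-1,2); lo=h.min(0)-11; hi=h.max(0)+11
        b=[int(max(lo[0],0)),int(max(lo[1],0)),int(min(hi[0],640)),int(min(hi[1],480))]; B.append((im,b,fg(im,b)))
    f=lambda p:sum((((sil(im,b,hull(im,kind,p[0]/1e3,p[1]/1e3,z0))-g)**2).sum()) for im,b,g in B)
    g=[(f((x*1e3+i,y*1e3+j)),i,j) for i in range(-12,13,3) for j in range(-12,13,3)]
    _,i,j=min(g); r=minimize(f,(x*1e3+i,y*1e3+j),method="Nelder-Mead",options=dict(initial_simplex=[[x*1e3+i,y*1e3+j],[x*1e3+i+2,y*1e3+j],[x*1e3+i,y*1e3+j+2]]))
    return r.x/1e3,r.fun
E
python3 - <<'E'
from fit import *
ims={c:robot.get_image(c) for c in ["top","side"]}
out={c:im["img"].copy() for c,im in ims.items()}
for n,k,x,y in [("eyA","ey",.43,.11),("eyB","ey",.422,-.224),("obA","ob",.414,.221),("obB","ob",.337,-.289),("bot","bo",.439,-.104)]:
    for cs in (["top"],["side"],["top","side"]):
        p,f=fit([ims[c] for c in cs],k,x,y); print(n,cs,p.round(4),round(f,1))
    for c in ims: cv2.polylines(out[c],[np.round(hull(ims[c],k,*p)).astype(np.int32)],True,(0,255,0),1)
for c in ims:
    im=ims[c]; w=(im["img"].min(2)>200).astype(np.uint8)
    cs,_=cv2.findContours(w,cv2.RETR_EXTERNAL,cv2.CHAIN_APPROX_NONE)
    for n,z0 in [("long",(.656,-.018)),("sq",(.588,-.23)),("dish",(.6,.269))]:
        q=proj(im,[*z0,0])[0]
        for ct in cs:
            if cv2.contourArea(ct)>300 and cv2.pointPolygonTest(ct,tuple(map(float,q)),False)>0:
                W=np.array([ray(im,v,u,.01)[:2] for u,v in ct.reshape(-1,2)],np.float32)*1e3
                print(c,n,np.round(cv2.minAreaRect(W)[0],1),np.round(cv2.minAreaRect(W)[1],1),round(cv2.minAreaRect(W)[2],1))
a=cv2.resize(out["top"][220:350,140:540],(800,260)); b=cv2.resize(out["side"][120:390,250:480],(400,470))
cv2.imwrite("pics/fit.png",np.vstack([a,cv2.copyMakeBorder(b[:330],0,0,0,400,cv2.BORDER_CONSTANT)])[:,:,::-1])
E
```

```text
eyA ['top'] [0.4359 0.1116] 98.7
eyA ['side'] [0.434  0.1114] 91.5
eyA ['top', 'side'] [0.4351 0.1112] 202.9
eyB ['top'] [ 0.4179 -0.2211] 47.5
eyB ['side'] [ 0.416  -0.2226] 294.0
eyB ['top', 'side'] [ 0.4175 -0.2215] 353.8
obA ['top'] [0.4157 0.2187] 71.8
obA ['side'] [0.4136 0.2149] 61.9
obA ['top', 'side'] [0.4147 0.2153] 150.9
obB ['top'] [ 0.3399 -0.2944] 69.1
obB ['side'] [ 0.3395 -0.2973] 136.8
obB ['top', 'side'] [ 0.3399 -0.2949] 211.8
bot ['top'] [ 0.4409 -0.1037] 19.0
bot ['side'] [ 0.4365 -0.103 ] 77.2
bot ['top', 'side'] [ 0.4378 -0.1033] 126.6
top long [659.3 -18.4] [ 75.8 145.6] 19.5
top sq [ 591.3 -231.4] [105.6 105.5] 76.0
top dish [602.3 267.7] [62.5 64.3] 2.1
side long [656.6 -18.9] [ 75.5 145.6] 19.8
side sq [ 588.7 -231.4] [104.2 105.2] 76.2
side dish [600.8 267.5] [66.7 68.1] 38.7
```

View pics/fit.png

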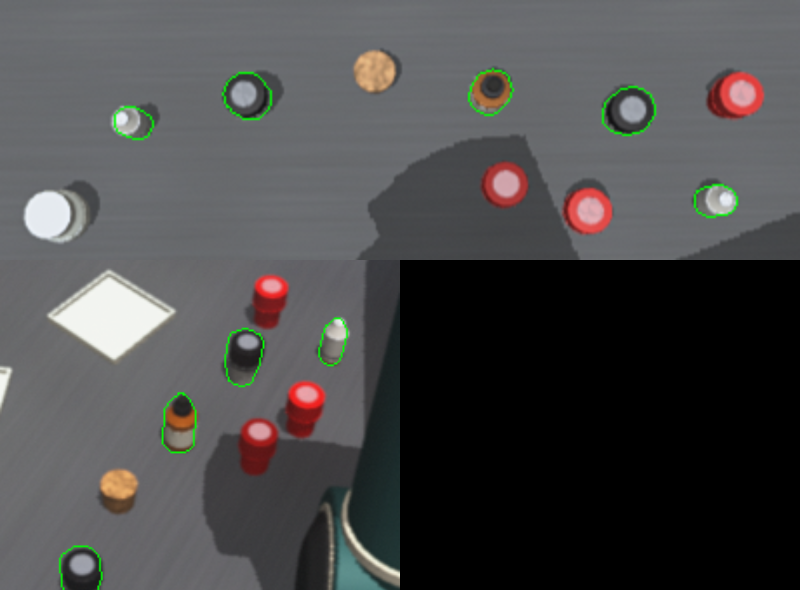

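```bash
cat >> h.py <<'E'
def deltas(*targets):
    s=robot.state(); T=R.from_rotvec(s["ee_rot"]).as_matrix(); p=np.array(s["eef_pos"])
    for t in targets: d=T.T@(np.array(t)-p)*100; print(np.round(t,3),"delta xyz cm",d.round(2)); p=np.array(t)
E
python3 - <<'E'
from h import *
im=robot.get_image("top"); si=robot.get_image("side")
for n,x,y,z,lo,hi,rr in [("eyA",.434,.111,.054,120,200,8),("eyB",.421,-.2225,.054,120,200,8),("obA",.415,.2185,.057,200,256,6),("obB",.339,-.292,.057,200,256,6)]:
    for m in (im,si):
        g=m["img"].min(2); c=proj(m,[x,y,z])[0]; yy,xx=np.mgrid[:480,:640]
        k=(np.hypot(xx-c[0],yy-c[1])<rr)&(g>=lo)&(g<=hi)
        if k.sum(): print(n,k.sum(),ray(m,yy[k].mean(),xx[k].mean(),z)[:2].round(4))
print(R.from_rotvec(robot.state()["ee_rot"]).as_matrix().round(3))
deltas((.421,-.2225,.12),(.421,-.2225,.03),(.421,-.2225,.12),(.671,-.0554,.12),(.671,-.0554,.034),(.671,-.0554,.12),(.434,.111,.12),(.434,.111,.03),(.434,.111,.12),(.645,.0182,.12),(.645,.0182,.034),(.645,.0182,.12))
E
```

```text
eyA 122 [0.4351 0.1128]
eyA 118 [0.4328 0.1114]
eyB 122 [ 0.4175 -0.2215]
eyB 71 [ 0.4152 -0.2227]
obA 34 [0.4145 0.2183]
obA 41 [0.4117 0.2171]
obB 32 [ 0.3397 -0.2937]
obB 17 [ 0.3376 -0.2946]
[[ 0.913  0.408 -0.   ]
 [ 0.408 -0.913  0.   ]
 [ 0.    -0.    -1.   ]]
[ 0.421 -0.222  0.12 ] delta xyz cm [ 29.38 -30.02  12.23]
[ 0.421 -0.222  0.03 ] delta xyz cm [-0.  0.  9.]
[ 0.421 -0.222  0.12 ] delta xyz cm [ 0. -0. -9.]
[ 0.671 -0.055  0.12 ] delta xyz cm [29.64 -5.07  0.  ]
[ 0.671 -0.055  0.034] delta xyz cm [-0.   0.   8.6]
[ 0.671 -0.055  0.12 ] delta xyz cm [ 0.  -0.  -8.6]
[0.434 0.111 0.12 ] delta xyz cm [-14.86 -24.85   0.  ]
[0.434 0.111 0.03 ] delta xyz cm [-0.  0.  9.]
[0.434 0.111 0.12 ] delta xyz cm [ 0. -0. -9.]
[0.645 0.018 0.12 ] delta xyz cm [15.49 17.07 -0.  ]
[0.645 0.018 0.034] delta xyz cm [-0.   0.   8.6]
[0.645 0.018 0.12 ] delta xyz cm [ 0.  -0.  -8.6]
```

Call:
step_arm([
  {"x": 2,"y": -2,"z": 0.8,"jaw": 0.2},
  {"x": 5,"y": -5,"z": 2,"jaw": 0.2},
  {"x": 8,"y": -8,"z": 3.3,"jaw": 0.2},
  {"x": 11,"y": -11,"z": 4.5,"jaw": 0.2},
  {"x": 14,"y": -14,"z": 5.7,"jaw": 0.2},
  {"x": 17,"y": -17,"z": 7,"jaw": 0.2},
  {"x": 19,"y": -19.5,"z": 8,"jaw": 0.2},
  {"x": 21,"y": -22,"z": 9,"jaw": 0.2},
])

```text
$.deltas[0]: bad value
```

Call:
step_arm([
  {"x": 2.5,"y": -2.5,"z": 1,"jaw": 0.2},
  {"x": 5,"y": -5,"z": 2,"jaw": 0.2},
  {"x": 7,"y": -7,"z": 2.8,"jaw": 0.2},
  {"x": 8,"y": -8.2,"z": 3.2,"jaw": 0.2},
  {"x": 8,"y": -8.2,"z": 3.2,"jaw": 0.2},
  {"x": 8,"y": -8.2,"z": 3.2,"jaw": 0.2},
])

```text
$.deltas[0]: bad value
```

Run:
```python
from h import *
deltas((.4165,-.222,.12),(.4165,-.222,.03)); s=robot.state(); print(s["time"],s["finger_gap"],s["contact_force"])
```

```text
[ 0.416 -0.222  0.12 ] delta xyz cm [ 28.99 -30.25  12.23]
[ 0.416 -0.222  0.03 ] delta xyz cm [-0.  0.  9.]
1.1 0.08546691736942226 [ 0.52870597 -0.06472953 -0.0894795 ]
```

Call:
step_arm([
  {"rx": 0,"ry": 0,"rz": 0,"x": 2,"y": -2,"z": 0.8,"jaw": 0.2},
  {"rx": 0,"ry": 0,"rz": 0,"x": 5,"y": -5,"z": 2,"jaw": 0.2},
  {"rx": 0,"ry": 0,"rz": 0,"x": 8,"y": -8,"z": 3.3,"jaw": 0.2},
  {"rx": 0,"ry": 0,"rz": 0,"x": 11,"y": -11,"z": 4.5,"jaw": 0.2},
  {"rx": 0,"ry": 0,"rz": 0,"x": 14,"y": -14,"z": 5.7,"jaw": 0.2},
  {"rx": 0,"ry": 0,"rz": 0,"x": 17,"y": -17,"z": 7,"jaw": 0.2},
  {"rx": 0,"ry": 0,"rz": 0,"x": 19,"y": -19.5,"z": 8,"jaw": 0.2},
  {"rx": 0,"ry": 0,"rz": 0,"x": 21,"y": -22,"z": 9,"jaw": 0.2},
])

```text
time: 1.77
eef_pos: [0.3775, -0.3278, 0.1517]
ee_rot: [3.073, 0.655, 0.0]
contact_force: [1.7, -1.1, 0.1]
finger_gap: 0.0683
grasp_force: 0.0
```

Call:
step_arm([
  {"rx": 0,"ry": 0,"rz": 0,"x": 2.5,"y": -2.5,"z": 1,"jaw": 0.2},
  {"rx": 0,"ry": 0,"rz": 0,"x": 5,"y": -5,"z": 2,"jaw": 0.2},
  {"rx": 0,"ry": 0,"rz": 0,"x": 7,"y": -7,"z": 2.8,"jaw": 0.2},
  {"rx": 0,"ry": 0,"rz": 0,"x": 8,"y": -8.2,"z": 3.2,"jaw": 0.2},
  {"rx": 0,"ry": 0,"rz": 0,"x": 8,"y": -8.2,"z": 3.2,"jaw": 0.2},
  {"rx": 0,"ry": 0,"rz": 0,"x": 8,"y": -8.2,"z": 3.2,"jaw": 0.2},
])

```text
time: 2.27
eef_pos: [0.417, -0.2218, 0.1204]
ee_rot: [3.072, 0.657, -0.0]
contact_force: [-0.1, -0.4, -0.6]
finger_gap: 0.0682
grasp_force: 0.0
```

Run:
```python
from h import *
im=robot.get_image("side"); cv2.imwrite("pics/s1.png",cv2.resize(im["img"][100:340,280:500],(550,600))[:,:,::-1])
deltas((.4165,-.222,.12),(.4165,-.222,.03)); s=robot.state(); print(s["time"],s["finger_gap"],s["contact_force"])
```

```text
[ 0.416 -0.222  0.12 ] delta xyz cm [-0.02 -0.07  0.06]
[ 0.416 -0.222  0.03 ] delta xyz cm [-0. -0.  9.]
2.3167 0.06843894903013656 [ 0.5473854   0.27909412 -0.53045009]
```

View pics/s1.png

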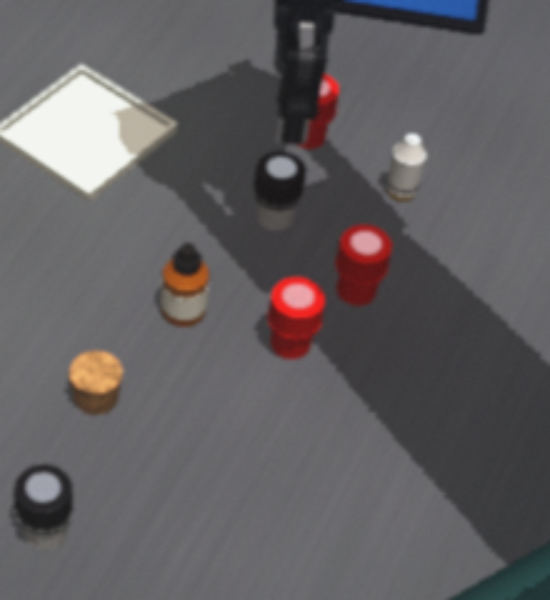

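The gripper hangs directly over the black eyepiece (crop 280,180), clear of the red one behind it. I'll descend and grip.

Call:
step_arm([
  {"rx": 0,"ry": 0,"rz": 0,"x": 0,"y": 0,"z": 2,"jaw": 0.2},
  {"rx": 0,"ry": 0,"rz": 0,"x": 0,"y": 0,"z": 4.5,"jaw": 0.2},
  {"rx": 0,"ry": 0,"rz": 0,"x": 0,"y": 0,"z": 6.5,"jaw": 0.2},
  {"rx": 0,"ry": 0,"rz": 0,"x": 0,"y": 0,"z": 8,"jaw": 0.2},
  {"rx": 0,"ry": 0,"rz": 0,"x": 0,"y": 0,"z": 9,"jaw": 0.2},
  {"rx": 0,"ry": 0,"rz": 0,"x": 0,"y": 0,"z": 9,"jaw": 0.2},
])

```text
time: 2.82
eef_pos: [0.4159, -0.2228, 0.0286]
ee_rot: [-3.071, -0.652, 0.003]
contact_force: [0.2, -0.2, -0.0]
finger_gap: 0.0683
grasp_force: 0.0
```

Call:
step_arm([
  {"rx": 0,"ry": 0,"rz": 0,"x": 0,"y": 0,"z": 0,"jaw": 0.4},
  {"rx": 0,"ry": 0,"rz": 0,"x": 0,"y": 0,"z": 0,"jaw": 0.5},
  {"rx": 0,"ry": 0,"rz": 0,"x": 0,"y": 0,"z": 0,"jaw": 0.6},
  {"rx": 0,"ry": 0,"rz": 0,"x": 0,"y": 0,"z": 0,"jaw": 0.8},
  {"rx": 0,"ry": 0,"rz": 0,"x": 0,"y": 0,"z": 0,"jaw": 0.8},
  {"rx": 0,"ry": 0,"rz": 0,"x": 0,"y": 0,"z": 0,"jaw": 0.8},
], grip_force=35)

```text
time: 3.32
eef_pos: [0.4174, -0.2229, 0.0317]
ee_rot: [3.071, 0.654, 0.002]
contact_force: [-2.1, -0.1, 6.6]
finger_gap: 0.037
grasp_force: 34.9
```

Call:
step_arm([
  {"rx": 0,"ry": 0,"rz": 0,"x": 0,"y": 0,"z": -1,"jaw": 0.8},
  {"rx": 0,"ry": 0,"rz": 0,"x": 0,"y": 0,"z": -3,"jaw": 0.8},
  {"rx": 0,"ry": 0,"rz": 0,"x": 0,"y": 0,"z": -5,"jaw": 0.8},
  {"rx": 0,"ry": 0,"rz": 0,"x": 0,"y": 0,"z": -7.5,"jaw": 0.8},
  {"rx": 0,"ry": 0,"rz": 0,"x": 0,"y": 0,"z": -9,"jaw": 0.8},
  {"rx": 0,"ry": 0,"rz": 0,"x": 0,"y": 0,"z": -9,"jaw": 0.8},
])

```text
time: 3.82
eef_pos: [0.418, -0.2231, 0.1248]
ee_rot: [3.069, 0.654, 0.006]
contact_force: [0.5, -0.2, -0.9]
finger_gap: 0.0371
grasp_force: 35.2
```

Run:
```python
from h import *
im=robot.get_image("side"); cv2.imwrite("pics/s2.png",cv2.resize(im["img"][80:280,280:500],(660,600))[:,:,::-1])
deltas((.671,-.0554,.12)); s=robot.state(); print(s["eef_pos"],s["time"],s["finger_gap"],s["contact_force"])
```

```text
[ 0.671 -0.055  0.12 ] delta xyz cm [29.97 -4.95  0.3 ]
[ 0.41751979 -0.22276138  0.12255104] 3.8667 0.03674460982085405 [-0.23123446 -0.19833938 -0.99726799]
```

View pics/s2.png

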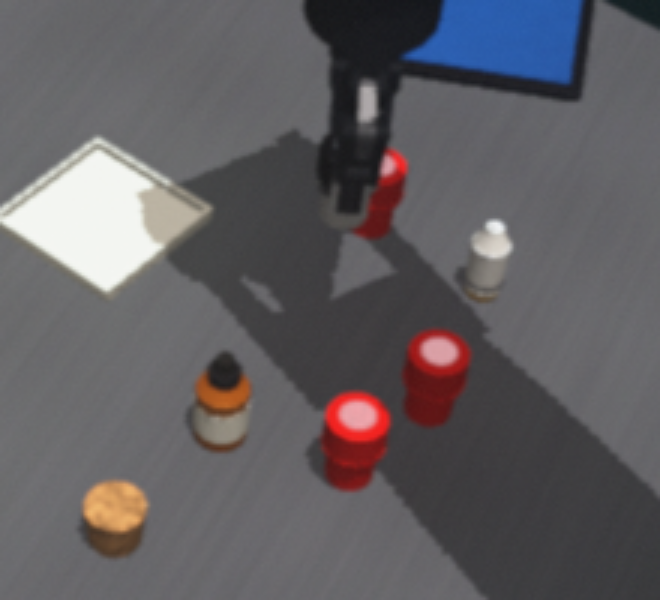

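Call:
step_arm([
  {"rx": 0,"ry": 0,"rz": 0,"x": 1.5,"y": 0,"z": 0,"jaw": 0.8},
  {"rx": 0,"ry": 0,"rz": 0,"x": 4,"y": -0.5,"z": 0,"jaw": 0.8},
  {"rx": 0,"ry": 0,"rz": 0,"x": 7,"y": -1,"z": 0,"jaw": 0.8},
  {"rx": 0,"ry": 0,"rz": 0,"x": 10,"y": -1.5,"z": 0,"jaw": 0.8},
  {"rx": 0,"ry": 0,"rz": 0,"x": 13,"y": -2,"z": 0,"jaw": 0.8},
  {"rx": 0,"ry": 0,"rz": 0,"x": 16,"y": -2.5,"z": 0,"jaw": 0.8},
  {"rx": 0,"ry": 0,"rz": 0,"x": 19,"y": -3,"z": 0,"jaw": 0.8},
  {"rx": 0,"ry": 0,"rz": 0,"x": 22,"y": -3.5,"z": 0,"jaw": 0.8},
])

```text
time: 4.53
eef_pos: [0.6042, -0.0995, 0.119]
ee_rot: [-3.072, -0.655, 0.002]
contact_force: [-0.1, 0.3, -0.8]
finger_gap: 0.037
grasp_force: 35.2
```

Call:
step_arm([
  {"rx": 0,"ry": 0,"rz": 0,"x": 3,"y": -0.5,"z": 0,"jaw": 0.8},
  {"rx": 0,"ry": 0,"rz": 0,"x": 5.5,"y": -1,"z": 0,"jaw": 0.8},
  {"rx": 0,"ry": 0,"rz": 0,"x": 7.2,"y": -1.4,"z": 0,"jaw": 0.8},
  {"rx": 0,"ry": 0,"rz": 0,"x": 8,"y": -1.4,"z": 0,"jaw": 0.8},
  {"rx": 0,"ry": 0,"rz": 0,"x": 8,"y": -1.4,"z": 1,"jaw": 0.8},
  {"rx": 0,"ry": 0,"rz": 0,"x": 8,"y": -1.4,"z": 3,"jaw": 0.8},
  {"rx": 0,"ry": 0,"rz": 0,"x": 8,"y": -1.4,"z": 5,"jaw": 0.8},
  {"rx": 0,"ry": 0,"rz": 0,"x": 8,"y": -1.4,"z": 6,"jaw": 0.8},
])

```text
time: 5.2
eef_pos: [0.6687, -0.0561, 0.0567]
ee_rot: [-3.072, -0.653, 0.006]
contact_force: [-0.2, 0.2, -0.6]
finger_gap: 0.0371
grasp_force: 35.2
```

Call:
step_arm([
  {"rx": 0,"ry": 0,"rz": 0,"x": 0,"y": 0,"z": 1,"jaw": 0.8},
  {"rx": 0,"ry": 0,"rz": 0,"x": 0,"y": 0,"z": 1.6,"jaw": 0.8},
  {"rx": 0,"ry": 0,"rz": 0,"x": 0,"y": 0,"z": 2.1,"jaw": 0.8},
  {"rx": 0,"ry": 0,"rz": 0,"x": 0,"y": 0,"z": 2.4,"jaw": 0.8},
  {"rx": 0,"ry": 0,"rz": 0,"x": 0,"y": 0,"z": 2.4,"jaw": 0.8},
  {"rx": 0,"ry": 0,"rz": 0,"x": 0,"y": 0,"z": 2.4,"jaw": 0.8},
])

```text
time: 5.7
eef_pos: [0.671, -0.0555, 0.0368]
ee_rot: [3.072, 0.655, 0.001]
contact_force: [0.2, 0.1, -1.7]
finger_gap: 0.037
grasp_force: 35.2
```

Run:
```python
from h import *
im=robot.get_image("side"); cv2.imwrite("pics/s3.png",cv2.resize(im["img"][110:310,150:370],(660,600))[:,:,::-1])
s=robot.state(); print(s["eef_pos"],s["time"],s["finger_gap"],s["contact_force"])
```

```text
[ 0.67113718 -0.05543231  0.03701076] 5.75 0.036802797814869455 [ 0.22033749 -0.55926177 -0.92870559]
```

View pics/s3.png

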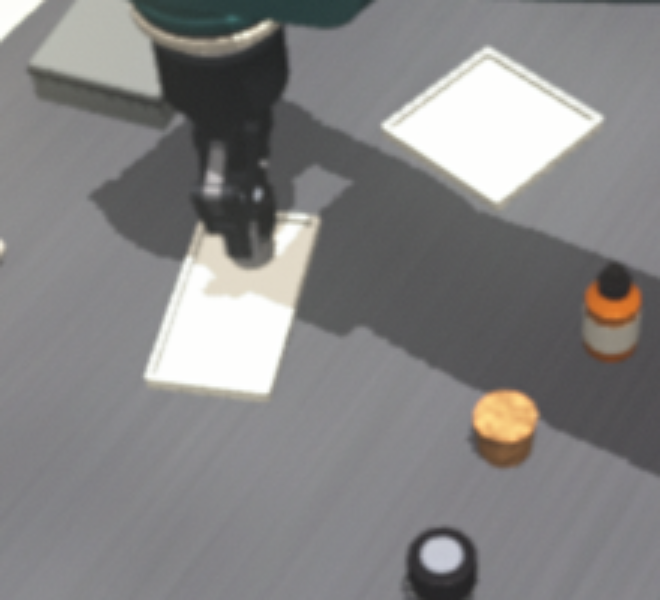

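The eyepiece hangs just above the tray's upper half (crop 250,250), upright and within the walls. I'll lower it by feel.

Call:
step_arm([
  {"rx": 0,"ry": 0,"rz": 0,"x": 0,"y": 0,"z": 0.1,"jaw": 0.8},
  {"rx": 0,"ry": 0,"rz": 0,"x": 0,"y": 0,"z": 0.2,"jaw": 0.8},
  {"rx": 0,"ry": 0,"rz": 0,"x": 0,"y": 0,"z": 0.2,"jaw": 0.8},
])

```text
time: 6.0
eef_pos: [0.6711, -0.0554, 0.0348]
ee_rot: [3.072, 0.655, 0.001]
contact_force: [-0.0, 1.4, 2.6]
finger_gap: 0.0374
grasp_force: 35.3
```

Call:
step_arm([
  {"rx": 0,"ry": 0,"rz": 0,"x": 0,"y": 0,"z": 0.1,"jaw": 0.8},
  {"rx": 0,"ry": 0,"rz": 0,"x": 0,"y": 0,"z": 0.1,"jaw": 0.8},
  {"rx": 0,"ry": 0,"rz": 0,"x": 0,"y": 0,"z": 0.1,"jaw": 0.8},
])

```text
time: 6.25
eef_pos: [0.6712, -0.0554, 0.0347]
ee_rot: [3.072, 0.655, 0.002]
contact_force: [-4.1, 1.6, 11.2]
finger_gap: 0.0373
grasp_force: 36.3
```

Call:
step_arm([
  {"rx": 0,"ry": 0,"rz": 0,"x": 0,"y": 0,"z": -0.1,"jaw": 0.5},
  {"rx": 0,"ry": 0,"rz": 0,"x": 0,"y": 0,"z": -0.1,"jaw": 0.4},
  {"rx": 0,"ry": 0,"rz": 0,"x": 0,"y": 0,"z": -0.1,"jaw": 0.3},
  {"rx": 0,"ry": 0,"rz": 0,"x": 0,"y": 0,"z": -0.1,"jaw": 0.3},
  {"rx": 0,"ry": 0,"rz": 0,"x": 0,"y": 0,"z": -1,"jaw": 0.3},
  {"rx": 0,"ry": 0,"rz": 0,"x": 0,"y": 0,"z": -3,"jaw": 0.3},
  {"rx": 0,"ry": 0,"rz": 0,"x": 0,"y": 0,"z": -6,"jaw": 0.3},
  {"rx": 0,"ry": 0,"rz": 0,"x": 0,"y": 0,"z": -8.6,"jaw": 0.2},
])

```text
time: 6.92
eef_pos: [0.6707, -0.0554, 0.121]
ee_rot: [-3.073, -0.655, 0.001]
contact_force: [1.0, -0.1, 0.6]
finger_gap: 0.0683
grasp_force: 0.0
```

Run:
```python
from fit import *
s=robot.state(); print(s["eef_pos"],s["time"],s["finger_gap"])
deltas((.434,.112,.12))
im=robot.get_image("side"); cv2.imwrite("pics/s4.png",cv2.resize(im["img"][110:310,150:370],(660,600))[:,:,::-1])
```

```text
[ 0.67065277 -0.0553978   0.12100088] 6.9167 0.06829856795597952
[0.434 0.112 0.12 ] delta xyz cm [-14.79 -24.93   0.11]
```

View pics/s4.png

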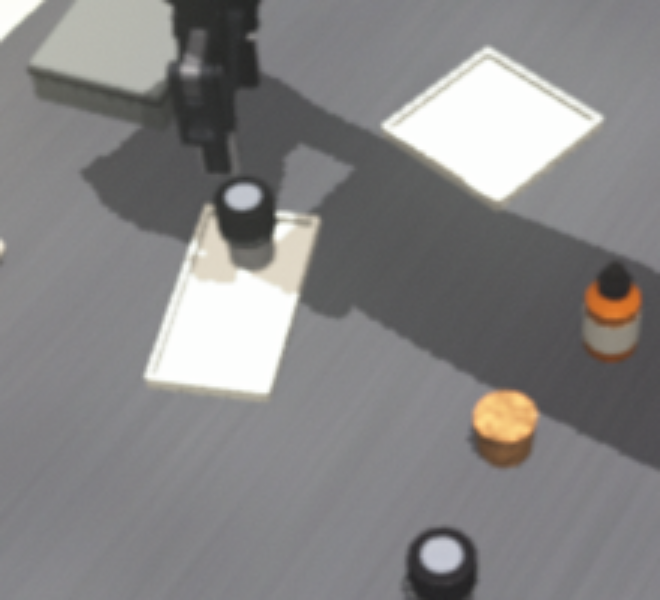

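The eyepiece stands upright inside the tray (crop 245,225). On to the second one.

Call:
step_arm([
  {"rx": 0,"ry": 0,"rz": 0,"x": -1,"y": -2,"z": 0,"jaw": 0.2},
  {"rx": 0,"ry": 0,"rz": 0,"x": -3,"y": -5,"z": 0,"jaw": 0.2},
  {"rx": 0,"ry": 0,"rz": 0,"x": -5,"y": -8,"z": 0,"jaw": 0.2},
  {"rx": 0,"ry": 0,"rz": 0,"x": -7,"y": -11.5,"z": 0,"jaw": 0.2},
  {"rx": 0,"ry": 0,"rz": 0,"x": -9,"y": -15,"z": 0,"jaw": 0.2},
  {"rx": 0,"ry": 0,"rz": 0,"x": -11,"y": -18.5,"z": 0,"jaw": 0.2},
  {"rx": 0,"ry": 0,"rz": 0,"x": -13,"y": -22,"z": 0,"jaw": 0.2},
  {"rx": 0,"ry": 0,"rz": 0,"x": -14.8,"y": -24.9,"z": 0,"jaw": 0.2},
])

```text
time: 7.63
eef_pos: [0.4322, 0.1126, 0.1196]
ee_rot: [-3.072, -0.655, -0.001]
contact_force: [0.1, 0.2, 0.6]
finger_gap: 0.0684
grasp_force: 0.0
```

Call:
step_arm([
  {"rx": 0,"ry": 0,"rz": 0,"x": 0,"y": 0,"z": 0,"jaw": 0.2},
  {"rx": 0,"ry": 0,"rz": 0,"x": 0,"y": 0,"z": 0,"jaw": 0.2},
  {"rx": 0,"ry": 0,"rz": 0,"x": 0,"y": 0,"z": 1.5,"jaw": 0.2},
])

```text
time: 7.88
eef_pos: [0.4358, 0.1119, 0.1073]
ee_rot: [3.072, 0.656, 0.008]
contact_force: [-0.4, 0.7, 0.6]
finger_gap: 0.0684
grasp_force: 0.0
```

Run:
```python
from h import *
s=robot.state(); print(s["eef_pos"],s["time"],s["finger_gap"])
deltas((.434,.112,.12))
```

```text
[0.43575059 0.11192071 0.10726691] 7.8833 0.06844460338888401
[0.434 0.112 0.12 ] delta xyz cm [-0.15 -0.08 -1.27]
```

Call:
step_arm([
  {"rx": 0,"ry": 0,"rz": 0,"x": 0,"y": 0,"z": 2,"jaw": 0.2},
  {"rx": 0,"ry": 0,"rz": 0,"x": 0,"y": 0,"z": 4.5,"jaw": 0.2},
  {"rx": 0,"ry": 0,"rz": 0,"x": 0,"y": 0,"z": 6.5,"jaw": 0.2},
  {"rx": 0,"ry": 0,"rz": 0,"x": 0,"y": 0,"z": 7.4,"jaw": 0.2},
  {"rx": 0,"ry": 0,"rz": 0,"x": 0,"y": 0,"z": 7.4,"jaw": 0.2},
])

```text
time: 8.3
eef_pos: [0.4338, 0.111, 0.0286]
ee_rot: [3.073, 0.653, -0.005]
contact_force: [-0.1, -0.2, 0.2]
finger_gap: 0.0685
grasp_force: 0.0
```

Call:
step_arm([
  {"rx": 0,"ry": 0,"rz": 0,"x": 0,"y": 0,"z": 0,"jaw": 0.4},
  {"rx": 0,"ry": 0,"rz": 0,"x": 0,"y": 0,"z": 0,"jaw": 0.5},
  {"rx": 0,"ry": 0,"rz": 0,"x": 0,"y": 0,"z": 0,"jaw": 0.6},
  {"rx": 0,"ry": 0,"rz": 0,"x": 0,"y": 0,"z": 0,"jaw": 0.8},
  {"rx": 0,"ry": 0,"rz": 0,"x": 0,"y": 0,"z": 0,"jaw": 0.8},
  {"rx": 0,"ry": 0,"rz": 0,"x": 0,"y": 0,"z": 0,"jaw": 0.8},
], grip_force=35)

```text
time: 8.8
eef_pos: [0.4351, 0.1117, 0.0319]
ee_rot: [3.072, 0.655, 0.004]
contact_force: [0.2, -1.3, 7.8]
finger_gap: 0.0369
grasp_force: 34.9
```

Call:
step_arm([
  {"rx": 0,"ry": 0,"rz": 0,"x": 0,"y": 0,"z": -1,"jaw": 0.8},
  {"rx": 0,"ry": 0,"rz": 0,"x": 0,"y": 0,"z": -3,"jaw": 0.8},
  {"rx": 0,"ry": 0,"rz": 0,"x": 0,"y": 0,"z": -5,"jaw": 0.8},
  {"rx": 0,"ry": 0,"rz": 0,"x": 0,"y": 0,"z": -7.5,"jaw": 0.8},
  {"rx": 0,"ry": 0,"rz": 0,"x": 0,"y": 0,"z": -9,"jaw": 0.8},
  {"rx": 0,"ry": 0,"rz": 0,"x": 0,"y": 0,"z": -9,"jaw": 0.8},
  {"rx": 0,"ry": 0,"rz": 0,"x": 0,"y": 0,"z": -9,"jaw": 0.8},
])

```text
time: 9.38
eef_pos: [0.4345, 0.1118, 0.1216]
ee_rot: [-3.073, -0.655, -0.003]
contact_force: [-0.5, 0.0, -0.5]
finger_gap: 0.0374
grasp_force: 35.2
```

Run:
```python
from h import *
s=robot.state(); print(s["eef_pos"],s["time"],s["finger_gap"])
im=robot.get_image("side"); g=im["img"].min(2)
# lens centre of placed eyepiece
c=proj(im,[.671,-.0554,.057])[0]; yy,xx=np.mgrid[:480,:640]; k=(np.hypot(xx-c[0],yy-c[1])<9)&(g>120)&(g<200)
print(k.sum(),ray(im,yy[k].mean(),xx[k].mean(),.057))
deltas((.645,.0182,.12))
```

```text
[0.43454772 0.11175243 0.12158535] 9.3833 0.037447152067901
41 [ 0.67215319 -0.05393724  0.057     ]
[0.645 0.018 0.12 ] delta xyz cm [15.45 17.13  0.05]
```

Call:
step_arm([
  {"rx": 0,"ry": 0,"rz": 0,"x": 1,"y": 1.2,"z": 0,"jaw": 0.8},
  {"rx": 0,"ry": 0,"rz": 0,"x": 3,"y": 3.3,"z": 0,"jaw": 0.8},
  {"rx": 0,"ry": 0,"rz": 0,"x": 5.5,"y": 6,"z": 0,"jaw": 0.8},
  {"rx": 0,"ry": 0,"rz": 0,"x": 8,"y": 8.8,"z": 0,"jaw": 0.8},
  {"rx": 0,"ry": 0,"rz": 0,"x": 10.5,"y": 11.6,"z": 0,"jaw": 0.8},
  {"rx": 0,"ry": 0,"rz": 0,"x": 13,"y": 14.4,"z": 0,"jaw": 0.8},
  {"rx": 0,"ry": 0,"rz": 0,"x": 14.8,"y": 16.4,"z": 0,"jaw": 0.8},
  {"rx": 0,"ry": 0,"rz": 0,"x": 15.4,"y": 17.1,"z": 0,"jaw": 0.8},
])

```text
time: 10.1
eef_pos: [0.6465, 0.0166, 0.1182]
ee_rot: [-3.073, -0.653, 0.004]
contact_force: [0.2, -0.1, -1.0]
finger_gap: 0.0373
grasp_force: 35.2
```

Call:
step_arm([
  {"rx": 0,"ry": 0,"rz": 0,"x": 0,"y": 0,"z": 0,"jaw": 0.8},
  {"rx": 0,"ry": 0,"rz": 0,"x": 0,"y": 0,"z": 1,"jaw": 0.8},
  {"rx": 0,"ry": 0,"rz": 0,"x": 0,"y": 0,"z": 3,"jaw": 0.8},
  {"rx": 0,"ry": 0,"rz": 0,"x": 0,"y": 0,"z": 5,"jaw": 0.8},
  {"rx": 0,"ry": 0,"rz": 0,"x": 0,"y": 0,"z": 7,"jaw": 0.8},
  {"rx": 0,"ry": 0,"rz": 0,"x": 0,"y": 0,"z": 8,"jaw": 0.8},
  {"rx": 0,"ry": 0,"rz": 0,"x": 0,"y": 0,"z": 8.3,"jaw": 0.8},
  {"rx": 0,"ry": 0,"rz": 0,"x": 0,"y": 0,"z": 8.3,"jaw": 0.8},
])

```text
time: 10.77
eef_pos: [0.6437, 0.0187, 0.0368]
ee_rot: [-3.072, -0.655, 0.002]
contact_force: [-0.3, 0.3, 0.3]
finger_gap: 0.0368
grasp_force: 35.3
```

Call:
step_arm([
  {"rx": 0,"ry": 0,"rz": 0,"x": 0,"y": 0,"z": 0.1,"jaw": 0.8},
  {"rx": 0,"ry": 0,"rz": 0,"x": 0,"y": 0,"z": 0.2,"jaw": 0.8},
  {"rx": 0,"ry": 0,"rz": 0,"x": 0,"y": 0,"z": 0.3,"jaw": 0.8},
  {"rx": 0,"ry": 0,"rz": 0,"x": 0,"y": 0,"z": 0.3,"jaw": 0.8},
])

```text
time: 11.1
eef_pos: [0.6448, 0.0183, 0.035]
ee_rot: [3.072, 0.654, 0.002]
contact_force: [-0.2, 0.5, 1.2]
finger_gap: 0.0372
grasp_force: 35.4
```

Call:
step_arm([
  {"rx": 0,"ry": 0,"rz": 0,"x": 0,"y": 0,"z": 0.1,"jaw": 0.8},
  {"rx": 0,"ry": 0,"rz": 0,"x": 0,"y": 0,"z": 0.1,"jaw": 0.8},
])

```text
time: 11.27
eef_pos: [0.645, 0.0183, 0.0349]
ee_rot: [3.073, 0.655, 0.002]
contact_force: [-5.3, 0.3, 12.0]
finger_gap: 0.0375
grasp_force: 36.4
```

Call:
step_arm([
  {"rx": 0,"ry": 0,"rz": 0,"x": 0,"y": 0,"z": 0,"jaw": 0.5},
  {"rx": 0,"ry": 0,"rz": 0,"x": 0,"y": 0,"z": 0,"jaw": 0.4},
  {"rx": 0,"ry": 0,"rz": 0,"x": 0,"y": 0,"z": 0,"jaw": 0.3},
  {"rx": 0,"ry": 0,"rz": 0,"x": 0,"y": 0,"z": 0,"jaw": 0.3},
  {"rx": 0,"ry": 0,"rz": 0,"x": 0,"y": 0,"z": -1,"jaw": 0.3},
  {"rx": 0,"ry": 0,"rz": 0,"x": 0,"y": 0,"z": -3,"jaw": 0.3},
  {"rx": 0,"ry": 0,"rz": 0,"x": 0,"y": 0,"z": -6,"jaw": 0.3},
  {"rx": 0,"ry": 0,"rz": 0,"x": 0,"y": 0,"z": -8.7,"jaw": 0.3},
])

```text
time: 11.93
eef_pos: [0.6443, 0.0182, 0.122]
ee_rot: [-3.073, -0.654, 0.001]
contact_force: [0.6, 0.2, 0.9]
finger_gap: 0.0597
grasp_force: 0.0
```

Run:
```python
from h import *
s=robot.state(); print(s["eef_pos"],s["time"],s["finger_gap"])
im=robot.get_image("side"); cv2.imwrite("pics/s5.png",cv2.resize(im["img"][110:310,150:370],(660,600))[:,:,::-1])
a=(.413,.2177);o=(.6137,-.2208);b=(.3387,-.294);o2=(.5663,-.242)
deltas((*a,.12),(*o,.12),(*b,.12),(*o2,.12))
```

```text
[0.6442711  0.01824909 0.12198598] 11.9333 0.05973160880660427
[0.413 0.218 0.12 ] delta xyz cm [-13.18 -27.72   0.69]
[ 0.614 -0.221  0.12 ] delta xyz cm [ 0.45 48.22  0.14]
[ 0.339 -0.294  0.12 ] delta xyz cm [-28.09  -4.53  -0.19]
[ 0.566 -0.242  0.12 ] delta xyz cm [22.9   4.53  0.15]
```

View pics/s5.png

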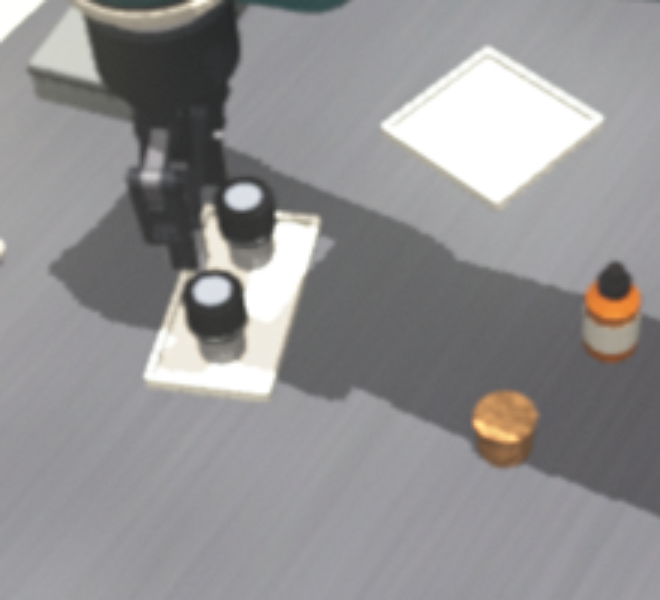

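Both eyepieces stand upright in the long tray (crop 245,225 and 215,315). Next, objective A.

Call:
step_arm([
  {"rx": 0,"ry": 0,"rz": 0,"x": -1,"y": -2,"z": 0,"jaw": 0.3},
  {"rx": 0,"ry": 0,"rz": 0,"x": -2.6,"y": -5.5,"z": 0,"jaw": 0.3},
  {"rx": 0,"ry": 0,"rz": 0,"x": -4.2,"y": -9,"z": 0,"jaw": 0.3},
  {"rx": 0,"ry": 0,"rz": 0,"x": -6,"y": -12.7,"z": 0,"jaw": 0.3},
  {"rx": 0,"ry": 0,"rz": 0,"x": -7.7,"y": -16.4,"z": 0,"jaw": 0.3},
  {"rx": 0,"ry": 0,"rz": 0,"x": -9.5,"y": -20.1,"z": 0,"jaw": 0.3},
  {"rx": 0,"ry": 0,"rz": 0,"x": -11.2,"y": -23.7,"z": 0,"jaw": 0.3},
  {"rx": 0,"ry": 0,"rz": 0,"x": -13,"y": -27.7,"z": 0,"jaw": 0.3},
])

```text
time: 12.65
eef_pos: [0.413, 0.2174, 0.1209]
ee_rot: [-3.073, -0.654, -0.002]
contact_force: [0.6, 0.7, 0.2]
finger_gap: 0.0598
grasp_force: 0.0
```

Call:
step_arm([
  {"rx": 0,"ry": 0,"rz": 0,"x": 0,"y": 0,"z": 0,"jaw": 0.3},
  {"rx": 0,"ry": 0,"rz": 0,"x": 0,"y": 0,"z": 0,"jaw": 0.3},
  {"rx": 0,"ry": 0,"rz": 0,"x": 0,"y": 0,"z": 1.5,"jaw": 0.3},
  {"rx": 0,"ry": 0,"rz": 0,"x": 0,"y": 0,"z": 1.5,"jaw": 0.3},
])

```text
time: 12.98
eef_pos: [0.4144, 0.2161, 0.1038]
ee_rot: [3.072, 0.654, -0.002]
contact_force: [0.5, -1.2, -1.6]
finger_gap: 0.0598
grasp_force: 0.0
```

Run:
```python
from h import *
s=robot.state(); print(s["eef_pos"],s["time"],s["finger_gap"])
deltas((.413,.2177,.104))
```

```text
[0.41444052 0.21609441 0.10383121] 12.9833 0.05978033133959472
[0.413 0.218 0.104] delta xyz cm [-0.07 -0.21 -0.02]
```

Call:
step_arm([
  {"rx": 0,"ry": 0,"rz": 0,"x": 0,"y": -0.1,"z": 2,"jaw": 0.3},
  {"rx": 0,"ry": 0,"rz": 0,"x": 0,"y": -0.1,"z": 4.5,"jaw": 0.3},
  {"rx": 0,"ry": 0,"rz": 0,"x": 0,"y": -0.1,"z": 6.5,"jaw": 0.3},
  {"rx": 0,"ry": 0,"rz": 0,"x": 0,"y": -0.1,"z": 8,"jaw": 0.3},
  {"rx": 0,"ry": 0,"rz": 0,"x": 0,"y": -0.1,"z": 8.2,"jaw": 0.3},
  {"rx": 0,"ry": 0,"rz": 0,"x": 0,"y": -0.1,"z": 8.2,"jaw": 0.3},
])

```text
time: 13.48
eef_pos: [0.4143, 0.217, 0.0231]
ee_rot: [3.073, 0.653, -0.003]
contact_force: [-0.2, 0.0, 0.2]
finger_gap: 0.0595
grasp_force: 0.0
```

Call:
step_arm([
  {"rx": 0,"ry": 0,"rz": 0,"x": 0,"y": 0,"z": 0,"jaw": 0.5},
  {"rx": 0,"ry": 0,"rz": 0,"x": 0,"y": 0,"z": 0,"jaw": 0.6},
  {"rx": 0,"ry": 0,"rz": 0,"x": 0,"y": 0,"z": 0,"jaw": 0.7},
  {"rx": 0,"ry": 0,"rz": 0,"x": 0,"y": 0,"z": 0,"jaw": 0.8},
  {"rx": 0,"ry": 0,"rz": 0,"x": 0,"y": 0,"z": 0,"jaw": 0.9},
  {"rx": 0,"ry": 0,"rz": 0,"x": 0,"y": 0,"z": 0,"jaw": 0.9},
  {"rx": 0,"ry": 0,"rz": 0,"x": 0,"y": 0,"z": 0,"jaw": 0.9},
], grip_force=40)

```text
time: 14.07
eef_pos: [0.4147, 0.2179, 0.0246]
ee_rot: [-3.072, -0.655, -0.003]
contact_force: [0.2, -2.5, 5.9]
finger_gap: 0.0234
grasp_force: 39.0
```

Call:
step_arm([
  {"rx": 0,"ry": 0,"rz": 0,"x": 0,"y": 0,"z": -1,"jaw": 0.9},
  {"rx": 0,"ry": 0,"rz": 0,"x": 0,"y": 0,"z": -3,"jaw": 0.9},
  {"rx": 0,"ry": 0,"rz": 0,"x": 0,"y": 0,"z": -5,"jaw": 0.9},
  {"rx": 0,"ry": 0,"rz": 0,"x": 0,"y": 0,"z": -7.5,"jaw": 0.9},
  {"rx": 0,"ry": 0,"rz": 0,"x": 0,"y": 0,"z": -9.7,"jaw": 0.9},
  {"rx": 0,"ry": 0,"rz": 0,"x": 0,"y": 0,"z": -9.7,"jaw": 0.9},
  {"rx": 0,"ry": 0,"rz": 0,"x": 0,"y": 0,"z": -9.7,"jaw": 0.9},
])

```text
time: 14.65
eef_pos: [0.4146, 0.2179, 0.1222]
ee_rot: [-3.072, -0.655, -0.005]
contact_force: [-1.0, -0.9, -1.1]
finger_gap: 0.0237
grasp_force: 39.3
```

Run:
```python
from h import *
s=robot.state(); print(s["eef_pos"],s["time"],s["finger_gap"])
im=robot.get_image("side"); cv2.imwrite("pics/s6.png",cv2.resize(im["img"][220:460,180:380],(500,600))[:,:,::-1])
deltas((.6137,-.2208,.12))
```

```text
[0.41464826 0.21793264 0.12222235] 14.65 0.023692968099858637
[ 0.614 -0.221  0.12 ] delta xyz cm [ 0.35 48.17  0.09]
```

View pics/s6.png

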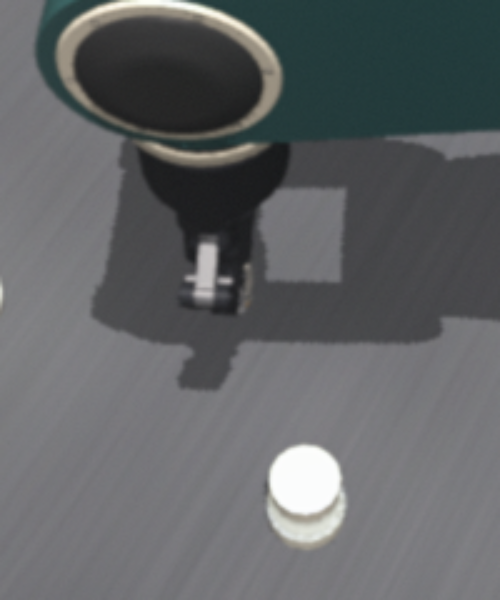

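Call:
step_arm([
  {"rx": 0,"ry": 0,"rz": 0,"x": 0,"y": 1,"z": 0,"jaw": 0.9},
  {"rx": 0,"ry": 0,"rz": 0,"x": 0,"y": 3.5,"z": 0,"jaw": 0.9},
  {"rx": 0,"ry": 0,"rz": 0,"x": 0,"y": 7,"z": 0,"jaw": 0.9},
  {"rx": 0,"ry": 0,"rz": 0,"x": 0,"y": 10.5,"z": 0,"jaw": 0.9},
  {"rx": 0,"ry": 0,"rz": 0,"x": 0,"y": 14,"z": 0,"jaw": 0.9},
  {"rx": 0,"ry": 0,"rz": 0,"x": 0,"y": 17.5,"z": 0,"jaw": 0.9},
  {"rx": 0,"ry": 0,"rz": 0,"x": 0,"y": 21,"z": 0,"jaw": 0.9},
  {"rx": 0,"ry": 0,"rz": 0,"x": 0,"y": 24.5,"z": 0,"jaw": 0.9},
])

```text
time: 15.37
eef_pos: [0.5139, -0.0085, 0.1193]
ee_rot: [-3.072, -0.654, 0.002]
contact_force: [0.5, -0.7, -0.5]
finger_gap: 0.0238
grasp_force: 39.4
```

Call:
step_arm([
  {"rx": 0,"ry": 0,"rz": 0,"x": 0,"y": 3.5,"z": 0,"jaw": 0.9},
  {"rx": 0,"ry": 0,"rz": 0,"x": 0,"y": 7,"z": 0,"jaw": 0.9},
  {"rx": 0,"ry": 0,"rz": 0,"x": 0,"y": 10.5,"z": 0,"jaw": 0.9},
  {"rx": 0,"ry": 0,"rz": 0,"x": 0.1,"y": 14,"z": 0,"jaw": 0.9},
  {"rx": 0,"ry": 0,"rz": 0,"x": 0.2,"y": 17.5,"z": 0,"jaw": 0.9},
  {"rx": 0,"ry": 0,"rz": 0,"x": 0.3,"y": 21,"z": 0,"jaw": 0.9},
  {"rx": 0,"ry": 0,"rz": 0,"x": 0.3,"y": 23,"z": 0,"jaw": 0.9},
  {"rx": 0,"ry": 0,"rz": 0,"x": 0.3,"y": 23.7,"z": 0,"jaw": 0.9},
])

```text
time: 16.03
eef_pos: [0.6132, -0.2245, 0.1185]
ee_rot: [-3.072, -0.651, 0.003]
contact_force: [0.5, -0.1, -0.1]
finger_gap: 0.0239
grasp_force: 39.4
```

Call:
step_arm([
  {"rx": 0,"ry": 0,"rz": 0,"x": 0,"y": 0,"z": 0,"jaw": 0.9},
  {"rx": 0,"ry": 0,"rz": 0,"x": 0,"y": 0,"z": 1,"jaw": 0.9},
  {"rx": 0,"ry": 0,"rz": 0,"x": 0,"y": 0,"z": 3,"jaw": 0.9},
  {"rx": 0,"ry": 0,"rz": 0,"x": 0,"y": 0,"z": 5,"jaw": 0.9},
  {"rx": 0,"ry": 0,"rz": 0,"x": 0,"y": 0,"z": 7,"jaw": 0.9},
  {"rx": 0,"ry": 0,"rz": 0,"x": 0,"y": 0,"z": 8.5,"jaw": 0.9},
  {"rx": 0,"ry": 0,"rz": 0,"x": 0,"y": 0,"z": 9,"jaw": 0.9},
  {"rx": 0,"ry": 0,"rz": 0,"x": 0,"y": 0,"z": 9,"jaw": 0.9},
])

```text
time: 16.7
eef_pos: [0.6126, -0.2202, 0.0292]
ee_rot: [-3.071, -0.656, 0.002]
contact_force: [0.1, 0.3, -0.9]
finger_gap: 0.0237
grasp_force: 39.5
```

Run:
```python
from h import *
s=robot.state(); print(s["eef_pos"],s["time"],s["finger_gap"],s["contact_force"])
```

```text
[ 0.61261822 -0.22018262  0.02918962] 16.7 0.023710684685529008 [ 0.14399137  0.30698803 -0.92000719]
```

Call:
step_arm([
  {"rx": 0,"ry": 0,"rz": 0,"x": 0,"y": 0,"z": 0.1,"jaw": 0.9},
  {"rx": 0,"ry": 0,"rz": 0,"x": 0,"y": 0,"z": 0.15,"jaw": 0.9},
  {"rx": 0,"ry": 0,"rz": 0,"x": 0,"y": 0,"z": 0.15,"jaw": 0.9},
])

```text
time: 16.95
eef_pos: [0.6135, -0.2211, 0.0292]
ee_rot: [3.072, 0.655, 0.001]
contact_force: [0.0, 0.6, -0.0]
finger_gap: 0.024
grasp_force: 39.5
```

Call:
step_arm([
  {"rx": 0,"ry": 0,"rz": 0,"x": 0,"y": 0,"z": 0.1,"jaw": 0.9},
  {"rx": 0,"ry": 0,"rz": 0,"x": 0,"y": 0,"z": 0.1,"jaw": 0.9},
  {"rx": 0,"ry": 0,"rz": 0,"x": 0,"y": 0,"z": 0.1,"jaw": 0.9},
])

```text
time: 17.2
eef_pos: [0.6133, -0.2213, 0.0279]
ee_rot: [3.073, 0.654, 0.0]
contact_force: [-0.8, 0.5, -0.5]
finger_gap: 0.0237
grasp_force: 39.5
```

Call:
step_arm([
  {"rx": 0,"ry": 0,"rz": 0,"x": 0,"y": 0,"z": 0.1,"jaw": 0.9},
  {"rx": 0,"ry": 0,"rz": 0,"x": 0,"y": 0,"z": 0.1,"jaw": 0.9},
  {"rx": 0,"ry": 0,"rz": 0,"x": 0,"y": 0,"z": 0.1,"jaw": 0.9},
])

```text
time: 17.45
eef_pos: [0.6135, -0.2213, 0.0276]
ee_rot: [3.072, 0.654, 0.001]
contact_force: [-3.0, 0.8, 7.9]
finger_gap: 0.0242
grasp_force: 40.5
```

Contact. I'll release and rise.

Call:
step_arm([
  {"rx": 0,"ry": 0,"rz": 0,"x": 0,"y": 0,"z": 0,"jaw": 0.65},
  {"rx": 0,"ry": 0,"rz": 0,"x": 0,"y": 0,"z": 0,"jaw": 0.5},
  {"rx": 0,"ry": 0,"rz": 0,"x": 0,"y": 0,"z": 0,"jaw": 0.4},
  {"rx": 0,"ry": 0,"rz": 0,"x": 0,"y": 0,"z": 0,"jaw": 0.4},
  {"rx": 0,"ry": 0,"rz": 0,"x": 0,"y": 0,"z": -1,"jaw": 0.4},
  {"rx": 0,"ry": 0,"rz": 0,"x": 0,"y": 0,"z": -3,"jaw": 0.4},
  {"rx": 0,"ry": 0,"rz": 0,"x": 0,"y": 0,"z": -6,"jaw": 0.4},
  {"rx": 0,"ry": 0,"rz": 0,"x": 0,"y": 0,"z": -9.4,"jaw": 0.3},
])

```text
time: 18.12
eef_pos: [0.6126, -0.2209, 0.1212]
ee_rot: [-3.071, -0.654, 0.003]
contact_force: [-0.9, 0.1, 0.4]
finger_gap: 0.0594
grasp_force: 0.0
```

Run:
```python
from h import *
s=robot.state(); print(s["eef_pos"],s["time"],s["finger_gap"])
im=robot.get_image("side"); cv2.imwrite("pics/s7.png",cv2.resize(im["img"][90:290,250:490],(720,600))[:,:,::-1])
deltas((.3387,-.294,.12))
```

```text
[ 0.61261396 -0.22093765  0.12122428] 18.1167 0.05937370925197793
[ 0.339 -0.294  0.12 ] delta xyz cm [-28.18  -4.69   0.84]
```

View pics/s7.png

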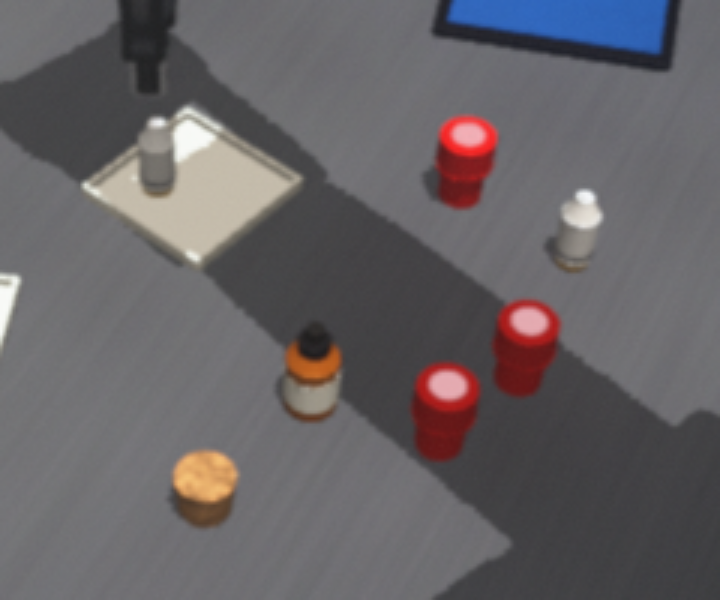

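Objective A stands upright in the square tray (crop 157,155). Next, objective B.

Call:
step_arm([
  {"rx": 0,"ry": 0,"rz": 0,"x": -2,"y": -0.3,"z": 0,"jaw": 0.3},
  {"rx": 0,"ry": 0,"rz": 0,"x": -5,"y": -0.8,"z": 0,"jaw": 0.3},
  {"rx": 0,"ry": 0,"rz": 0,"x": -8.5,"y": -1.4,"z": 0,"jaw": 0.3},
  {"rx": 0,"ry": 0,"rz": 0,"x": -12,"y": -2,"z": 0,"jaw": 0.3},
  {"rx": 0,"ry": 0,"rz": 0,"x": -15.5,"y": -2.5,"z": 0,"jaw": 0.3},
  {"rx": 0,"ry": 0,"rz": 0,"x": -19,"y": -3.1,"z": 0,"jaw": 0.3},
  {"rx": 0,"ry": 0,"rz": 0,"x": -22.5,"y": -3.7,"z": 0,"jaw": 0.3},
  {"rx": 0,"ry": 0,"rz": 0,"x": -26,"y": -4.3,"z": 0,"jaw": 0.3},
])

```text
time: 18.83
eef_pos: [0.3569, -0.288, 0.1213]
ee_rot: [3.072, 0.655, 0.001]
contact_force: [-0.3, -0.7, 0.2]
finger_gap: 0.0596
grasp_force: 0.0
```

Call:
step_arm([
  {"rx": 0,"ry": 0,"rz": 0,"x": -1.5,"y": -0.2,"z": 0,"jaw": 0.3},
  {"rx": 0,"ry": 0,"rz": 0,"x": -2,"y": -0.3,"z": 0,"jaw": 0.3},
  {"rx": 0,"ry": 0,"rz": 0,"x": -2,"y": -0.3,"z": 1,"jaw": 0.3},
  {"rx": 0,"ry": 0,"rz": 0,"x": -2,"y": -0.3,"z": 1.5,"jaw": 0.3},
  {"rx": 0,"ry": 0,"rz": 0,"x": -2,"y": -0.3,"z": 1.5,"jaw": 0.3},
])

```text
time: 19.25
eef_pos: [0.3393, -0.2927, 0.1042]
ee_rot: [-3.071, -0.655, 0.002]
contact_force: [-0.8, 0.3, -0.5]
finger_gap: 0.0599
grasp_force: 0.0
```

Run:
```python
from h import *
s=robot.state(); print(s["eef_pos"],s["time"],s["finger_gap"],s["qpos"])
deltas((.3387,-.294,.104))
```

```text
[ 0.33926352 -0.29269878  0.10415727] 19.25 0.059853110060639834 [-7.68912105e-01 -3.28163913e-01  2.07690431e+00  2.00661307e-04
  1.39495565e+00  3.81389093e-01]
[ 0.339 -0.294  0.104] delta xyz cm [-0.1   0.1   0.02]
```

Call:
step_arm([
  {"rx": 0,"ry": 0,"rz": 0,"x": 0,"y": 0,"z": 2,"jaw": 0.3},
  {"rx": 0,"ry": 0,"rz": 0,"x": 0,"y": 0,"z": 4.5,"jaw": 0.3},
  {"rx": 0,"ry": 0,"rz": 0,"x": 0,"y": 0,"z": 6.5,"jaw": 0.3},
  {"rx": 0,"ry": 0,"rz": 0,"x": 0,"y": 0,"z": 8,"jaw": 0.3},
  {"rx": 0,"ry": 0,"rz": 0,"x": 0,"y": 0,"z": 8.2,"jaw": 0.3},
  {"rx": 0,"ry": 0,"rz": 0,"x": 0,"y": 0,"z": 8.2,"jaw": 0.3},
])

```text
time: 19.75
eef_pos: [0.3391, -0.2927, 0.023]
ee_rot: [-3.07, -0.656, 0.002]
contact_force: [-0.5, 0.1, -0.1]
finger_gap: 0.0601
grasp_force: 0.0
```

Call:
step_arm([
  {"rx": 0,"ry": 0,"rz": 0,"x": 0,"y": 0,"z": 0,"jaw": 0.5},
  {"rx": 0,"ry": 0,"rz": 0,"x": 0,"y": 0,"z": 0,"jaw": 0.6},
  {"rx": 0,"ry": 0,"rz": 0,"x": 0,"y": 0,"z": 0,"jaw": 0.7},
  {"rx": 0,"ry": 0,"rz": 0,"x": 0,"y": 0,"z": 0,"jaw": 0.8},
  {"rx": 0,"ry": 0,"rz": 0,"x": 0,"y": 0,"z": 0,"jaw": 0.9},
  {"rx": 0,"ry": 0,"rz": 0,"x": 0,"y": 0,"z": 0,"jaw": 0.9},
  {"rx": 0,"ry": 0,"rz": 0,"x": 0,"y": 0,"z": 0,"jaw": 0.9},
], grip_force=40)

```text
time: 20.33
eef_pos: [0.3394, -0.2937, 0.025]
ee_rot: [3.071, 0.654, 0.002]
contact_force: [0.4, 2.8, 6.4]
finger_gap: 0.0236
grasp_force: 39.0
```

Call:
step_arm([
  {"rx": 0,"ry": 0,"rz": 0,"x": 0,"y": 0,"z": -1,"jaw": 0.9},
  {"rx": 0,"ry": 0,"rz": 0,"x": 0,"y": 0,"z": -3,"jaw": 0.9},
  {"rx": 0,"ry": 0,"rz": 0,"x": 0,"y": 0,"z": -5,"jaw": 0.9},
  {"rx": 0,"ry": 0,"rz": 0,"x": 0,"y": 0,"z": -7.5,"jaw": 0.9},
  {"rx": 0,"ry": 0,"rz": 0,"x": 0,"y": 0,"z": -9.7,"jaw": 0.9},
  {"rx": 0,"ry": 0,"rz": 0,"x": 0,"y": 0,"z": -9.7,"jaw": 0.9},
  {"rx": 0,"ry": 0,"rz": 0,"x": 0,"y": 0,"z": -9.7,"jaw": 0.9},
])

```text
time: 20.92
eef_pos: [0.3393, -0.2938, 0.1227]
ee_rot: [3.07, 0.654, 0.003]
contact_force: [0.2, -0.1, -1.9]
finger_gap: 0.0237
grasp_force: 39.3
```

Run:
```python
from h import *
s=robot.state(); print(s["eef_pos"],s["time"],s["finger_gap"])
im=robot.get_image("side"); g=im["img"].min(2); yy,xx=np.mgrid[:480,:640]
c=proj(im,[.6137,-.2208,.06])[0]; k=(np.hypot(xx-c[0],yy-c[1])<5); print(g[k].max())
k&=(g>g[k].max()-40); print("obA nose",ray(im,yy[k].mean(),xx[k].mean(),.06).round(4))
deltas((.5663,-.242,.12))
```

```text
[ 0.33926363 -0.29378646  0.12266448] 20.9167 0.023663285651918463
241
obA nose [ 0.6106 -0.223   0.06  ]
[ 0.566 -0.242  0.12 ] delta xyz cm [22.86  4.57  0.14]
```

Call:
step_arm([
  {"rx": 0,"ry": 0,"rz": 0,"x": 1.5,"y": 0.3,"z": 0,"jaw": 0.9},
  {"rx": 0,"ry": 0,"rz": 0,"x": 4.5,"y": 0.9,"z": 0,"jaw": 0.9},
  {"rx": 0,"ry": 0,"rz": 0,"x": 8,"y": 1.6,"z": 0,"jaw": 0.9},
  {"rx": 0,"ry": 0,"rz": 0,"x": 11.5,"y": 2.3,"z": 0,"jaw": 0.9},
  {"rx": 0,"ry": 0,"rz": 0,"x": 15,"y": 3,"z": 0,"jaw": 0.9},
  {"rx": 0,"ry": 0,"rz": 0,"x": 18.5,"y": 3.7,"z": 0,"jaw": 0.9},
  {"rx": 0,"ry": 0,"rz": 0,"x": 21.5,"y": 4.3,"z": 0,"jaw": 0.9},
  {"rx": 0,"ry": 0,"rz": 0,"x": 22.7,"y": 4.6,"z": 0,"jaw": 0.9},
])

```text
time: 21.63
eef_pos: [0.5673, -0.2414, 0.1191]
ee_rot: [-3.071, -0.657, 0.002]
contact_force: [0.5, -0.2, -1.4]
finger_gap: 0.0239
grasp_force: 39.4
```

Call:
step_arm([
  {"rx": 0,"ry": 0,"rz": 0,"x": 0,"y": 0,"z": 0,"jaw": 0.9},
  {"rx": 0,"ry": 0,"rz": 0,"x": 0,"y": 0,"z": 1,"jaw": 0.9},
  {"rx": 0,"ry": 0,"rz": 0,"x": 0,"y": 0,"z": 3,"jaw": 0.9},
  {"rx": 0,"ry": 0,"rz": 0,"x": 0,"y": 0,"z": 5,"jaw": 0.9},
  {"rx": 0,"ry": 0,"rz": 0,"x": 0,"y": 0,"z": 7,"jaw": 0.9},
  {"rx": 0,"ry": 0,"rz": 0,"x": 0,"y": 0,"z": 8.5,"jaw": 0.9},
  {"rx": 0,"ry": 0,"rz": 0,"x": 0,"y": 0,"z": 9.1,"jaw": 0.9},
  {"rx": 0,"ry": 0,"rz": 0,"x": 0,"y": 0,"z": 9.1,"jaw": 0.9},
])

```text
time: 22.3
eef_pos: [0.5634, -0.243, 0.0289]
ee_rot: [-3.072, -0.653, 0.002]
contact_force: [0.6, -0.3, -0.9]
finger_gap: 0.0241
grasp_force: 39.7
```

Call:
step_arm([
  {"rx": 0,"ry": 0,"rz": 0,"x": 0,"y": 0,"z": 0.1,"jaw": 0.9},
  {"rx": 0,"ry": 0,"rz": 0,"x": 0,"y": 0,"z": 0.2,"jaw": 0.9},
  {"rx": 0,"ry": 0,"rz": 0,"x": 0,"y": 0,"z": 0.2,"jaw": 0.9},
])

```text
time: 22.55
eef_pos: [0.5644, -0.2432, 0.028]
ee_rot: [3.073, 0.654, -0.0]
contact_force: [-2.2, 0.2, 2.6]
finger_gap: 0.0239
grasp_force: 39.9
```

Call:
step_arm([
  {"rx": 0,"ry": 0,"rz": 0,"x": 0,"y": 0,"z": 0.1,"jaw": 0.9},
  {"rx": 0,"ry": 0,"rz": 0,"x": 0,"y": 0,"z": 0.1,"jaw": 0.9},
  {"rx": 0,"ry": 0,"rz": 0,"x": 0,"y": 0,"z": 0.1,"jaw": 0.9},
])

```text
time: 22.8
eef_pos: [0.5646, -0.2431, 0.028]
ee_rot: [3.072, 0.654, -0.0]
contact_force: [-8.7, 1.8, 14.1]
finger_gap: 0.024
grasp_force: 41.4
```

Call:
step_arm([
  {"rx": 0,"ry": 0,"rz": 0,"x": 0,"y": 0,"z": -0.1,"jaw": 0.9},
  {"rx": 0,"ry": 0,"rz": 0,"x": 0,"y": 0,"z": -0.1,"jaw": 0.65},
  {"rx": 0,"ry": 0,"rz": 0,"x": 0,"y": 0,"z": -0.1,"jaw": 0.5},
  {"rx": 0,"ry": 0,"rz": 0,"x": 0,"y": 0,"z": -0.1,"jaw": 0.4},
  {"rx": 0,"ry": 0,"rz": 0,"x": 0,"y": 0,"z": -0.1,"jaw": 0.4},
  {"rx": 0,"ry": 0,"rz": 0,"x": 0,"y": 0,"z": -1.5,"jaw": 0.4},
  {"rx": 0,"ry": 0,"rz": 0,"x": 0,"y": 0,"z": -4.5,"jaw": 0.4},
  {"rx": 0,"ry": 0,"rz": 0,"x": 0,"y": 0,"z": -8,"jaw": 0.3},
])

```text
time: 23.47
eef_pos: [0.564, -0.2424, 0.1068]
ee_rot: [-3.071, -0.654, 0.004]
contact_force: [0.9, -0.6, 0.6]
finger_gap: 0.0594
grasp_force: 0.0
```

Run:
```python
from h import *
s=robot.state(); print(s["eef_pos"],s["time"],s["finger_gap"])
im=robot.get_image("side"); cv2.imwrite("pics/s8.png",cv2.resize(im["img"][90:290,250:490],(720,600))[:,:,::-1])
deltas((.4385,-.1035,.12))
```

```text
[ 0.56400299 -0.24239074  0.10679359] 23.4667 0.05940258233197881
[ 0.438 -0.104  0.12 ] delta xyz cm [ -5.99 -18.03  -0.51]
```

View pics/s8.png

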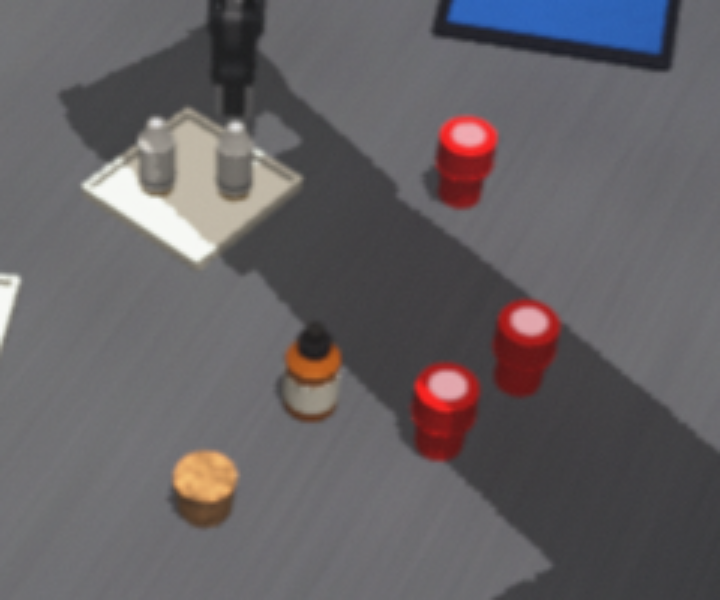

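Both objectives stand in the square tray (crop 157,155 and 234,160). Now the bottle.

Call:
step_arm([
  {"rx": 0,"ry": 0,"rz": 0,"x": -0.5,"y": -1.5,"z": -0.7,"jaw": 0.2},
  {"rx": 0,"ry": 0,"rz": 0,"x": -1.6,"y": -5,"z": -1.4,"jaw": 0.2},
  {"rx": 0,"ry": 0,"rz": 0,"x": -2.7,"y": -8.5,"z": -1.4,"jaw": 0.2},
  {"rx": 0,"ry": 0,"rz": 0,"x": -3.9,"y": -12,"z": -1.4,"jaw": 0.2},
  {"rx": 0,"ry": 0,"rz": 0,"x": -5,"y": -15.5,"z": -1.4,"jaw": 0.2},
  {"rx": 0,"ry": 0,"rz": 0,"x": -5.8,"y": -17.8,"z": -1.4,"jaw": 0.2},
  {"rx": 0,"ry": 0,"rz": 0,"x": -5.8,"y": -17.8,"z": -1.4,"jaw": 0.2},
  {"rx": 0,"ry": 0,"rz": 0,"x": -5.8,"y": -17.8,"z": -1.4,"jaw": 0.2},
])

```text
time: 24.18
eef_pos: [0.4393, -0.1034, 0.1221]
ee_rot: [3.071, 0.656, 0.003]
contact_force: [-0.5, 0.4, 0.0]
finger_gap: 0.0683
grasp_force: 0.0
```

Run:
```python
from h import *
s=robot.state(); print(s["eef_pos"],s["time"],s["finger_gap"])
deltas((.4385,-.1035,.12))
```

```text
[ 0.43933419 -0.10338664  0.12211251] 24.1833 0.06831394316908723
[ 0.438 -0.104  0.12 ] delta xyz cm [-0.08 -0.02  0.21]
```

Call:
step_arm([
  {"rx": 0,"ry": 0,"rz": 0,"x": 0,"y": 0,"z": 2,"jaw": 0.2},
  {"rx": 0,"ry": 0,"rz": 0,"x": 0,"y": 0,"z": 4.5,"jaw": 0.2},
  {"rx": 0,"ry": 0,"rz": 0,"x": 0,"y": 0,"z": 7,"jaw": 0.2},
  {"rx": 0,"ry": 0,"rz": 0,"x": 0,"y": 0,"z": 9,"jaw": 0.2},
  {"rx": 0,"ry": 0,"rz": 0,"x": 0,"y": 0,"z": 9.6,"jaw": 0.2},
  {"rx": 0,"ry": 0,"rz": 0,"x": 0,"y": 0,"z": 9.6,"jaw": 0.2},
])

```text
time: 24.68
eef_pos: [0.4391, -0.1042, 0.0238]
ee_rot: [-3.072, -0.654, 0.004]
contact_force: [0.4, 0.5, 0.3]
finger_gap: 0.0682
grasp_force: 0.0
```

Call:
step_arm([
  {"rx": 0,"ry": 0,"rz": 0,"x": 0,"y": 0,"z": 0,"jaw": 0.4},
  {"rx": 0,"ry": 0,"rz": 0,"x": 0,"y": 0,"z": 0,"jaw": 0.5},
  {"rx": 0,"ry": 0,"rz": 0,"x": 0,"y": 0,"z": 0,"jaw": 0.6},
  {"rx": 0,"ry": 0,"rz": 0,"x": 0,"y": 0,"z": 0,"jaw": 0.8},
  {"rx": 0,"ry": 0,"rz": 0,"x": 0,"y": 0,"z": 0,"jaw": 0.8},
  {"rx": 0,"ry": 0,"rz": 0,"x": 0,"y": 0,"z": 0,"jaw": 0.8},
  {"rx": 0,"ry": 0,"rz": 0,"x": 0,"y": 0,"z": 0,"jaw": 0.8},
], grip_force=35)

```text
time: 25.27
eef_pos: [0.4402, -0.1042, 0.0264]
ee_rot: [3.071, 0.654, 0.003]
contact_force: [-2.1, 0.1, 6.7]
finger_gap: 0.0328
grasp_force: 34.4
```

Call:
step_arm([
  {"rx": 0,"ry": 0,"rz": 0,"x": 0,"y": 0,"z": -1,"jaw": 0.8},
  {"rx": 0,"ry": 0,"rz": 0,"x": 0,"y": 0,"z": -3,"jaw": 0.8},
  {"rx": 0,"ry": 0,"rz": 0,"x": 0,"y": 0,"z": -5,"jaw": 0.8},
  {"rx": 0,"ry": 0,"rz": 0,"x": 0,"y": 0,"z": -7.5,"jaw": 0.8},
  {"rx": 0,"ry": 0,"rz": 0,"x": 0,"y": 0,"z": -9.6,"jaw": 0.8},
  {"rx": 0,"ry": 0,"rz": 0,"x": 0,"y": 0,"z": -9.6,"jaw": 0.8},
  {"rx": 0,"ry": 0,"rz": 0,"x": 0,"y": 0,"z": -9.6,"jaw": 0.8},
])

```text
time: 25.85
eef_pos: [0.44, -0.1041, 0.1228]
ee_rot: [3.071, 0.654, 0.004]
contact_force: [0.2, 0.5, -2.3]
finger_gap: 0.0329
grasp_force: 34.9
```

Run:
```python
from h import *
s=robot.state(); print(s["eef_pos"],s["time"],s["finger_gap"])
im=robot.get_image("side"); cv2.imwrite("pics/s9.png",cv2.resize(im["img"][90:290,250:490],(720,600))[:,:,::-1])
deltas((.6015,.2676,.12))
```

```text
[ 0.43997995 -0.10410637  0.12281283] 25.85 0.03291870776446924
[0.602 0.268 0.12 ] delta xyz cm [ 29.94 -27.32   0.15]
```

View pics/s9.png

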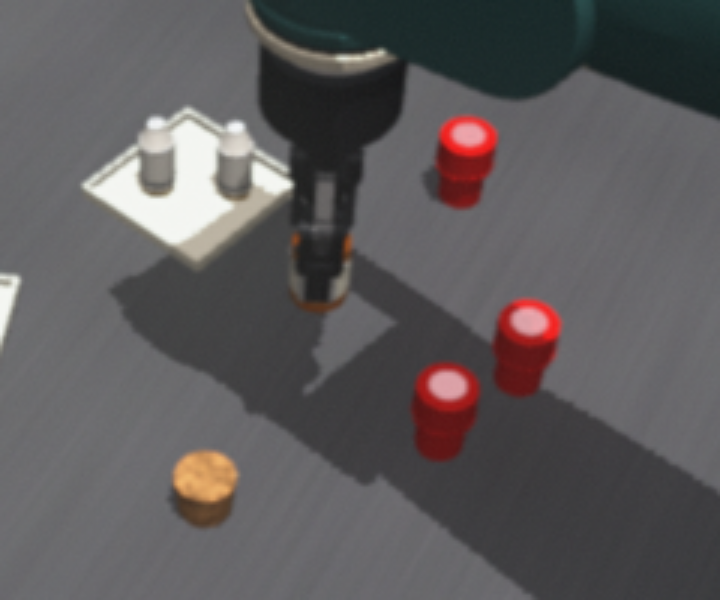

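The bottle is held upright (crop 320,270). Carrying it to the dish.

Call:
step_arm([
  {"rx": 0,"ry": 0,"rz": 0,"x": 1,"y": -0.9,"z": 0,"jaw": 0.8},
  {"rx": 0,"ry": 0,"rz": 0,"x": 3,"y": -2.7,"z": 0,"jaw": 0.8},
  {"rx": 0,"ry": 0,"rz": 0,"x": 5.3,"y": -4.8,"z": 0,"jaw": 0.8},
  {"rx": 0,"ry": 0,"rz": 0,"x": 7.7,"y": -7,"z": 0,"jaw": 0.8},
  {"rx": 0,"ry": 0,"rz": 0,"x": 10,"y": -9.1,"z": 0,"jaw": 0.8},
  {"rx": 0,"ry": 0,"rz": 0,"x": 12.4,"y": -11.3,"z": 0,"jaw": 0.8},
  {"rx": 0,"ry": 0,"rz": 0,"x": 14.8,"y": -13.5,"z": 0,"jaw": 0.8},
  {"rx": 0,"ry": 0,"rz": 0,"x": 17,"y": -15.5,"z": 0,"jaw": 0.8},
])

```text
time: 26.57
eef_pos: [0.5314, 0.1087, 0.1198]
ee_rot: [-3.072, -0.655, 0.002]
contact_force: [0.5, -0.2, -0.8]
finger_gap: 0.0329
grasp_force: 34.9
```

Call:
step_arm([
  {"rx": 0,"ry": 0,"rz": 0,"x": 2.4,"y": -2.2,"z": 0,"jaw": 0.8},
  {"rx": 0,"ry": 0,"rz": 0,"x": 4.8,"y": -4.4,"z": 0,"jaw": 0.8},
  {"rx": 0,"ry": 0,"rz": 0,"x": 7.2,"y": -6.6,"z": 0,"jaw": 0.8},
  {"rx": 0,"ry": 0,"rz": 0,"x": 9.6,"y": -8.8,"z": 0,"jaw": 0.8},
  {"rx": 0,"ry": 0,"rz": 0,"x": 11.6,"y": -10.6,"z": 0,"jaw": 0.8},
  {"rx": 0,"ry": 0,"rz": 0,"x": 12.7,"y": -11.6,"z": 0,"jaw": 0.8},
  {"rx": 0,"ry": 0,"rz": 0,"x": 13,"y": -11.8,"z": 0,"jaw": 0.8},
  {"rx": 0,"ry": 0,"rz": 0,"x": 13,"y": -11.8,"z": 0,"jaw": 0.8},
])

```text
time: 27.23
eef_pos: [0.6017, 0.268, 0.1195]
ee_rot: [3.072, 0.656, -0.003]
contact_force: [-0.0, -0.1, -0.6]
finger_gap: 0.0332
grasp_force: 35.0
```

Call:
step_arm([
  {"rx": 0,"ry": 0,"rz": 0,"x": 0,"y": 0,"z": 1,"jaw": 0.8},
  {"rx": 0,"ry": 0,"rz": 0,"x": 0,"y": 0,"z": 3,"jaw": 0.8},
  {"rx": 0,"ry": 0,"rz": 0,"x": 0,"y": 0,"z": 5,"jaw": 0.8},
  {"rx": 0,"ry": 0,"rz": 0,"x": 0,"y": 0,"z": 6.5,"jaw": 0.8},
  {"rx": 0,"ry": 0,"rz": 0,"x": 0,"y": 0,"z": 7,"jaw": 0.8},
  {"rx": 0,"ry": 0,"rz": 0,"x": 0,"y": 0,"z": 7,"jaw": 0.8},
])

```text
time: 27.73
eef_pos: [0.6013, 0.2667, 0.0491]
ee_rot: [3.072, 0.653, -0.004]
contact_force: [-0.7, 0.4, -0.2]
finger_gap: 0.0328
grasp_force: 35.0
```

Run:
```python
from h import *
s=robot.state(); print(s["eef_pos"],s["time"],s["finger_gap"])
im=robot.get_image("side"); cv2.imwrite("pics/s10.png",cv2.resize(im["img"][240:400,60:260],(750,600))[:,:,::-1])
deltas((.6015,.2676,.03))
```

```text
[0.60127339 0.26670368 0.04909935] 27.7333 0.03284165654735395
[0.602 0.268 0.03 ] delta xyz cm [-0.01 -0.07  2.06]
```

View pics/s10.png

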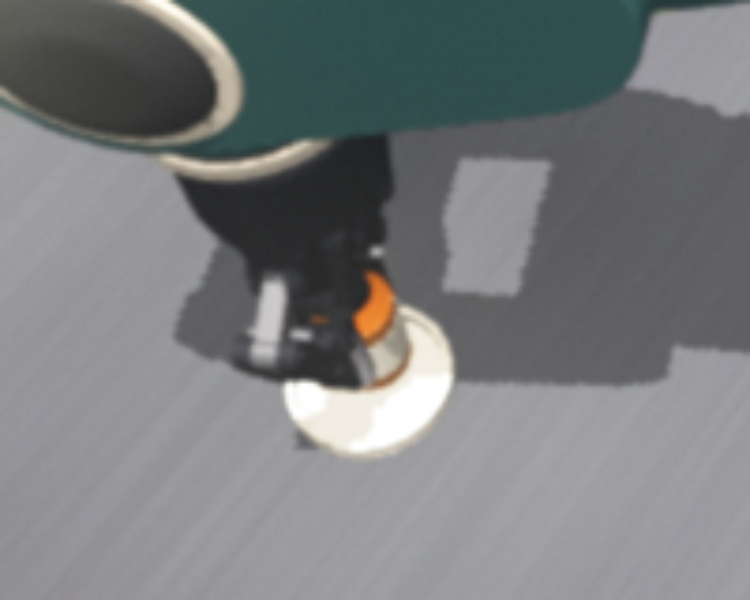

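Bottle above the dish, base near the dish centre (crop 370,380). Lowering.

Call:
step_arm([
  {"rx": 0,"ry": 0,"rz": 0,"x": 0,"y": 0,"z": 1,"jaw": 0.8},
  {"rx": 0,"ry": 0,"rz": 0,"x": 0,"y": 0,"z": 1.7,"jaw": 0.8},
  {"rx": 0,"ry": 0,"rz": 0,"x": 0,"y": 0,"z": 2,"jaw": 0.8},
  {"rx": 0,"ry": 0,"rz": 0,"x": 0,"y": 0,"z": 2,"jaw": 0.8},
  {"rx": 0,"ry": 0,"rz": 0,"x": 0,"y": 0,"z": 2.1,"jaw": 0.8},
  {"rx": 0,"ry": 0,"rz": 0,"x": 0,"y": 0,"z": 2.1,"jaw": 0.8},
])

```text
time: 28.28
eef_pos: [0.6022, 0.2677, 0.03]
ee_rot: [-3.073, -0.655, -0.0]
contact_force: [-0.4, 0.7, -0.2]
finger_gap: 0.0332
grasp_force: 35.1
```

Call:
step_arm([
  {"rx": 0,"ry": 0,"rz": 0,"x": 0,"y": 0,"z": 0.1,"jaw": 0.8},
  {"rx": 0,"ry": 0,"rz": 0,"x": 0,"y": 0,"z": 0.1,"jaw": 0.8},
  {"rx": 0,"ry": 0,"rz": 0,"x": 0,"y": 0,"z": 0.1,"jaw": 0.8},
])

```text
time: 28.53
eef_pos: [0.6024, 0.2678, 0.0294]
ee_rot: [-3.072, -0.655, -0.001]
contact_force: [-0.7, 0.4, 4.2]
finger_gap: 0.0327
grasp_force: 35.2
```

Call:
step_arm([
  {"rx": 0,"ry": 0,"rz": 0,"x": 0,"y": 0,"z": 0,"jaw": 0.5},
  {"rx": 0,"ry": 0,"rz": 0,"x": 0,"y": 0,"z": 0,"jaw": 0.4},
  {"rx": 0,"ry": 0,"rz": 0,"x": 0,"y": 0,"z": 0,"jaw": 0.3},
  {"rx": 0,"ry": 0,"rz": 0,"x": 0,"y": 0,"z": 0,"jaw": 0.2},
  {"rx": 0,"ry": 0,"rz": 0,"x": 0,"y": 0,"z": -1,"jaw": 0.2},
  {"rx": 0,"ry": 0,"rz": 0,"x": 0,"y": 0,"z": -3,"jaw": 0.2},
  {"rx": 0,"ry": 0,"rz": 0,"x": 0,"y": 0,"z": -6,"jaw": 0.2},
  {"rx": 0,"ry": 0,"rz": 0,"x": 0,"y": 0,"z": -9,"jaw": 0.2},
])

```text
time: 29.2
eef_pos: [0.6017, 0.2674, 0.12]
ee_rot: [3.072, 0.654, -0.002]
contact_force: [-0.3, 0.6, 1.1]
finger_gap: 0.068
grasp_force: 0.0
```

Call:
step_arm([
  {"rx": 0,"ry": 0,"rz": 0,"x": 0,"y": 0,"z": -3,"jaw": 0.2},
  {"rx": 0,"ry": 0,"rz": 0,"x": 0,"y": 0,"z": -6,"jaw": 0.2},
  {"rx": 0,"ry": 0,"rz": 0,"x": 0,"y": 0,"z": -8,"jaw": 0.2},
  {"rx": 0,"ry": 0,"rz": 0,"x": 0,"y": 0,"z": -8,"jaw": 0.2},
  {"rx": 0,"ry": 0,"rz": 0,"x": 0,"y": 0,"z": -8,"jaw": 0.2},
])

```text
time: 29.62
eef_pos: [0.6024, 0.2678, 0.2008]
ee_rot: [-3.072, -0.654, -0.004]
contact_force: [0.1, 0.2, -0.1]
finger_gap: 0.0682
grasp_force: 0.0
```

Run:
```python
from h import *
s=robot.state(); print(s["eef_pos"],s["time"],s["contact_force"])
im=robot.get_image("side"); cv2.imwrite("pics/s11.png",im["img"][:,:,::-1])
```

```text
[0.60242757 0.26776632 0.20080125] 29.6167 [ 0.10236138  0.23858756 -0.09385049]
```

View pics/s11.png

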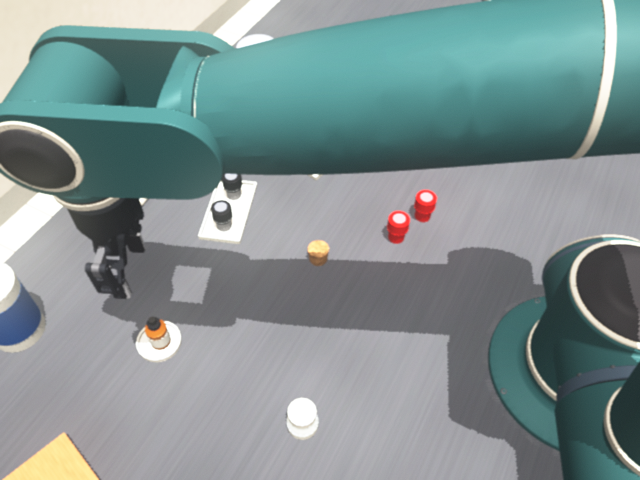

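The bottle stands upright in the dish (158,335). Both eyepieces are in the long tray (232,182 and 222,212). The cork (318,250) and jar (302,415) haven't moved. The last view of the square tray, at 25.9 s, showed both objectives upright. Handing in.

```bash
python3 -c "
from plant import robot
print(robot.finish_job())"
```

```text
the job is handed in; nothing more can be done
None
```

I placed both eyepieces in the long tray, both objectives in the square tray and the bottle in the round dish, all upright and let go at about 30 s, and handed the job in; no verdict came back, and the arm hid the square tray in the final picture (both objectives stood upright in it about 4 s earlier).

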